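# Take the rock out of a comparator stand and clamp its levelling screw

## Robot

A 6-joint arm with a two-finger parallel gripper is mounted at the origin on a cart in front of the work surface, level with it; the furniture and walls round the work are solid. World frame = base frame: x ahead of the robot, y to its left, z up, the work surface at z = 0. Lengths are in m, angles in degrees, forces in N, time in s.
With the tool pointing down it reaches from about 0.35 to 0.875 m from the base axis. Payload 4.2 kg.
Tool frame: the origin (TCP) lies on the centre line of the jaws, within the pads' length; the fingertips stand 19 mm ahead of it and the grasp point (between the pads) is the TCP; z points along the fingers, y is the line along which they close (so a half turn about z gives the same grasp; the last joint's range is limited). The gripper opens to 87 mm and grips with 3 to 60 N. Pads are 19 mm wide; open, the fingers measure 117 mm over their backs; the gripper's body (75 mm by 190 mm) begins 51 mm behind the grasp point.
Start: joints at [-55.371, 22.042, 0.453, 0, -68.411, -14.817], TCP at [0.212, -0.588, 0.215] pointing down, gripper open.
Joint ranges: [-179.83, 179.83], [-69.29, 118.12], [-61.27, 80.66], [-181.25, 117.63], [-171.15, -9.14], [-177.46, 177.46]. Speed limits (degrees/s): [159.86, 159.86, 180, 180, 180, 180].

## Interface

Orientations are given as a 3x3 rotation matrix whose columns are the frame's x, y, z axes.
In Python, from station import sense, capture, finish_job, search_frame, masks_of gives the robot as it stands.
- The arm moves only by the tool drive_tool, never from a script. Its argument "rows" is a list of rows, each a list of 7 numbers: the opening in per cent of the stroke, from 0 (shut) to 100 (fully open), then the shift along the world's x, y, z in mm, then the turn, a rotation vector about the world's x, y, z in rad. In form: [[fingers, dx, dy, dz, wx, wy, wz], ...]. A call has 1 to 5 rows; each row shifts and turns the commanded pose from where the row before left it; what a row does not reach is not made up. A row lasts 1/12 s, in which the tool goes at most 41.7 mm and 7.16 degrees, less where a joint would pass 70% of its speed; a pose out of reach is approached as far as the arm can. A call is refused whole if a number of a shift passes 41.7 or a number of a turn 0.125, either way. A call with a gripper value outside its range is refused whole. The fingers move at their own pace and stop on an object; the grip force is fixed at half the most. Time passes only in rows, so rows that do not move let the fingers close. It gives the time, the measured TCP pose, the force, the opening and the grip force at its end, in the units of the state.
- sense(): the state, without advancing time (a new reading comes with each control period).
- capture(name): name is "scene" or "top" or "wrist"; returns a dict with "frame" (400x640x3 uint8, red, green, blue), "z_map" (400x640 float32, m along the optical axis (not along the pixel's ray), 0 where there is no reading), "fx", "fy", "cx", "cy" (pixels), "R" (3x3) and "t" (3): a world point X has camera coordinates R X + t; the wrist camera has in their place "T_tool_cam" (4x4, takes a point from camera to tool coordinates, whose origin is the TCP and whose axes are the flange's). Camera axes: x right, y down, z forward; pixel columns grow to the right and rows downward; lengths in m; the calibration is good to about 2 mm. A picture is of the moment at which its call begins: read the wrist's pose just before it.
- finish_job(): hands the job in; it is judged then, once.
Trained networks look in a picture, given as the dict that the camera call returned (one of the last four; its "shot" number tells which), for a name from the list of things; names that differ only in an ending like _2 or _b are one class to them, and where a whole thing is asked for, a point or a joint stands for the part that bears it (a point fixed in the world has none). Each returns a list of dicts, best first, with "p" (0 to 1); they miss things now and then, are a little off and sometimes report something else, mostly with a low value. They report only what shows in the picture. A call takes as long as a camera call.
- search_frame(label, picture): "xy" ([column, row] in pixels, amid what is visible of it).
- masks_of(label, picture): "region" (400x640 bool, what is visible of it) and "xy" ([column, row] in pixels, amid what is visible of it).
The state is a dict: "time_s": time; "joints": joint angles; "joint_velocities": joint speeds; "effort": joint torques, N m; "tcp_pos": TCP position; "ee_rot": TCP orientation; "wrist_force": force on the tool from outside, world axes, zero at the start; "moment": the same for the moment, N m; "gripper_width": opening from 0.0 (shut) to 1.0 (fully open); "gripper_force": force on a finger pad.
Only numpy, scipy, OpenCV 4.12 (cv2) and the standard library are available. Lean on these libraries where they do the work, as an engineer would, in place of code of your own. Each camera call takes 0.05 s, during which the arm holds its last target. There are 200 camera calls.

## Task

The comparator stand rocks because the foot under its knurled levelling screw hangs clear of the bench. Turn the knurled knob clockwise, feeling for the foot to take hold, until all four feet carry the weight, the two front ones roughly evenly, and the stand rocks neither way, without forcing the foot into the bench; then let go of the knob and swing the clamp lever below it clockwise until it is tight, so that the setting stays. Keep off the dial indicator, and do not shift the stand or the things around it.

Things in the scene. Friction and masses are not known exactly. Their poses are not given: they have to be found in the camera images.
- stand: Comparator stand, loose, 3.3 kg: grey iron base 200 x 160 mm, top 40 mm up; steel table 112 x 116 mm on it, top 43 mm up; column 25 mm thick, 200 mm high, 66 mm behind the middle. Feet at (+-106, +-86) mm. Origin mid-base at bench level; x to the column, y left, z up. It rocks about the front-right to rear-left diagonal (3 N at the front left corner tips it) and slides at some 20 N.
- indicator: Dial indicator on the stand's arm, stem down, face to the robot side; it fills x -15 to 11, y +-29 mm in the stand's frame, 75 to 175 mm above the bench. Delicate: not to be touched.
- foot_fl: Front left foot (-106, +86 mm on the stand), at the lower end of the levelling screw: 26 mm rubber-soled pad; origin mid-sole. At the start it hangs 0.2 to 2.2 mm clear of the bench. Measured heights cannot tell how much: its rubber is worn or swollen by up to 0.9 mm either way, unseen.
- foot_fr: Front right foot (-106, -86 mm), on a stud with hexagon lock nut: 26 mm rubber-soled pad; origin mid-sole. Carries about 13.5 N at the start; this load goes over to the front left foot as the screw is turned, and too much turning lifts this foot off.
- foot_rl: Rear left foot (+106, +86 mm), on a stud with hexagon lock nut: 26 mm rubber-soled pad; origin mid-sole. Carries about 17 N at the start.
- foot_rr: Rear right foot (+106, -86 mm), on a stud with hexagon lock nut: 26 mm rubber-soled pad; origin mid-sole. Carries about 3 N at the start. Each of the four feet yields 1 mm for some 31 N, so 3 N on the front left corner lowers it 0.3 mm before it tips.
- knob_mid (a point): Middle of the knurled aluminium knob on the levelling screw, on the upright axis over the front left foot. Knob 33 mm across, 22 mm high, 62 to 84 mm above the bench; free all round, gripped across from above. One turn is 4 mm: knob and foot sink 0.64 mm a radian until the foot stands on the bench. A hand that keeps its height holds the corner up, so follow it down; then the hand is pushed up.
- level_knob (a joint): Angle of the knob, rad, growing clockwise seen from above (foot down). Starts at 0 to 0.2. First touch comes after 0.2 to 3.5 rad of turning, unknown: feel for it. With a stiff hand on the knob the foot's force then grows some 20 N a radian, with the hand off 5 N. About 1.35 rad past touch both front feet carry 7 N; 1.1 to 1.5 is good. Takes 0.1 N m to turn; stays where left.
- lock_lever (a joint): Angle of the clamp lever about the screw's axis, rad, growing clockwise seen from above. Starts slack at 0 to 0.25, bites from 0.8, is tight from 0.95, stop at 1.15. Takes about 0.1 N m (2 N at the ball), more when it bites, and stays where left. Tight, it holds the screw from turning, so it comes last.
- lever_ball (a point): Centre of the black ball, 13.6 mm across, at the end of the clamp lever: a steel bar 7 mm thick, level, 47 mm above the bench, below the knob; the ball's centre is 56 mm from the screw's axis. At 0 the bar points to the stand's -x, turned 10 degrees to its -y; it swings clockwise towards the stand's left (+y).
- setting_block: Steel gauge block 10 x 40 x 9 mm lying on the steel table under the indicator, to be left alone. Origin mid-underside.
- bush: Turned flange bush, 36 mm across, 30 mm high, on the bench in front of the stand; bystander.
- hex_wrench: Bent hex key, 85 x 86 x 9 mm, on the bench right of the stand; bystander.
- vernier: Vernier caliper, 93 x 225 x 10 mm, lying on the bench at the right; bystander.

How it is judged (in metres and radians):
On the way, in this order (a step that is already met when the one before it is completed fails the run):
1. all four feet carry at least 5 N each with the robot's hand off the stand (contact force between each of foot_fl, foot_fr, foot_rl, foot_rr and anything else above 5 N and contact force between the fingers and stand below 0.3 N), for 0.3 s.
2. the clamp lever is swung tight (0.95 rad or more) (value of joint lock_lever above 0.95 rad), for 0.2 s.
At the end, for the whole second after the job is handed in: Each of the four feet presses on the bench with at least 5 N, the clamp lever stands at 0.95 rad or more, and the stand is at rest, upright within 0.03 rad and within 20 mm of where it was (contact force between each of foot_fl, foot_fr, foot_rl, foot_rr and anything else above 5 N and value of joint lock_lever above 0.95 rad and linear speed of stand below 0.005 m/s and distance of stand from where it was at the start of the episode below 0.02 m and angle between stand's own z axis and vertical below 0.03 rad); the robot touches nothing.
It fails at once if the foot of the levelling screw is driven or pressed into the bench with more than 25 N (contact force between foot_fl and anything else above 25 N).
It fails at once if the dial indicator is touched by the robot (contact force between any of the arm, the fingers and indicator above 0.5 N).
It fails at once if the stand is shifted more than 20 mm or tipped more than 0.05 rad (distance of stand from where it was at the start of the episode above 0.02 m or angle between stand's own z axis and vertical above 0.05 rad).
It fails at once if the gauge block on the table, the flange bush, the hex key or the caliper is shifted more than 25 mm (distance of any of setting_block, bush, hex_wrench, vernier from where it was at the start of the episode above 0.025 m).
It also fails if it takes over 72 s, if anything falls off the work surface, if the arm or the gripper's body presses on something with over 40 N, if the wrist force passes 120 N, or if a joint passes its speed limit or range.

## Working session

There is one attempt and no reset: what is moved stays moved. The work goes in short steps, Python scripts to look and compute and a tool call to move; the robot and the scene stay as the last step left them, time stands still between calls to the robot, and variables do not carry over. Pictures are saved under pics/ and viewed, at most 10 in all, crops included, and the job is handed in when it is done.

Besides the shell and the picture viewer there is one more tool, called after "Emit:" as name(argument=value, ...), one argument or row to a line, values as JSON. drive_tool: Moves the arm, as the interface text tells. Its arguments: {"type":"object","properties":{"rows":{"type":"array"}},"required":["rows"]}

```bash
mkdir -p pics; ls; cat > h.py <<'E'
import numpy as np, cv2
from station import *
def world(p,u,v,z=None):
    d=p["z_map"][int(round(v)),int(round(u))] if z is None else z
    c=np.array([(u-p["cx"])/p["fx"]*d,(v-p["cy"])/p["fy"]*d,d])
    return p["R"].T@(c-p["t"])
def cloud(p,m):
    v,u=np.nonzero(m&(p["z_map"]>0)); d=p["z_map"][v,u]
    c=np.stack([(u-p["cx"])/p["fx"]*d,(v-p["cy"])/p["fy"]*d,d])
    return (p["R"].T@(c-p["t"][:,None])).T
E
python3 - <<'E'
from h import *
np.set_printoptions(precision=4,suppress=True)
s=sense(); print(s)
for n in ["scene","top"]:
    p=capture(n); cv2.imwrite(f"pics/{n}0.png",p["frame"][:,:,::-1])
    for l in ["stand","knob_mid","lever_ball","foot_fl","foot_fr","indicator","bush","lock_lever"]:
        for r in masks_of(l,p)[:2]:
            c=cloud(p,r["region"])
            print(n,l,round(r["p"],2),np.round(r["xy"]),r["region"].sum(),np.median(c,0) if len(c) else None, np.percentile(c,[3,97],axis=0).ravel() if len(c) else None)
E
```

```text
pics
{'time_s': 0.0, 'joints': array([-55.3714,  22.0899,   0.3812,  -0.0291, -68.4122, -14.8177]), 'joint_velocities': array([-0.0279, -0.0547,  0.0202,  0.0039,  0.0748,  0.0515]), 'effort': array([ -0.0013, -39.0669,  18.7413,   4.2198,   0.0111,  -0.0002]), 'tcp_pos': array([ 0.2116, -0.5874,  0.2139]), 'ee_rot': array([[-0.9409, -0.3387, -0.0008],
       [-0.3387,  0.9409,  0.002 ],
       [ 0.0001,  0.0022, -1.    ]]), 'wrist_force': array([-0.0267, -0.3477,  0.5737]), 'moment': array([-0.0186,  0.0601, -0.0325]), 'gripper_force': 0.0, 'gripper_width': 0.9983080612877886}
scene stand 0.73 [282. 229.] 4774 [0.5842 0.092  0.0423] [ 0.4632 -0.0082  0.0245  0.7044  0.2057  0.1732]
scene knob_mid 0.53 [260. 256.] 204 [0.5117 0.201  0.0812] [0.4988 0.1764 0.0001 0.5757 0.216  0.0859]
scene lever_ball 0.56 [263. 271.] 85 [0.4862 0.2053 0.0492] [0.4549 0.1935 0.0438 0.51   0.2123 0.0546]
scene indicator 0.76 [285. 202.] 412 [0.588  0.0878 0.1471] [ 0.5758 -0.0005  0.0009  0.7223  0.1147  0.1737]
scene bush 0.52 [306. 280.] 183 [0.4261 0.1111 0.017 ] [0.4142 0.0965 0.0015 0.4542 0.1251 0.0324]
scene lock_lever 0.4 [263. 270.] 90 [0.4925 0.2052 0.0493] [0.4553 0.1926 0.0423 0.5103 0.2119 0.0616]
top stand 0.66 [288. 202.] 5953 [0.5864 0.0796 0.0416] [ 0.4729 -0.0154  0.0319  0.7038  0.1965  0.1716]
top knob_mid 0.65 [242. 237.] 171 [0.5149 0.1947 0.0825] [0.4985 0.1816 0.0675 0.5292 0.2101 0.0868]
top lever_ball 0.41 [238. 250.] 50 [0.4707 0.2021 0.0494] [0.4561 0.1987 0.0453 0.4915 0.2073 0.0533]
top indicator 0.73 [282. 200.] 239 [0.5903 0.0843 0.1691] [0.5778 0.0634 0.1543 0.6039 0.1088 0.1753]
top bush 0.43 [280. 267.] 162 [0.4302 0.1042 0.0078] [ 0.4133  0.089  -0.0026  0.4463  0.1223  0.0321]
top lock_lever 0.52 [242. 253.] 55 [0.4633 0.203  0.0493] [ 0.4516  0.1987 -0.0032  0.4853  0.2204  0.0533]
```

View pictures.

```bash
python3 - <<'E'
import cv2
a=cv2.imread("pics/scene0.png")[140:310,200:400];b=cv2.imread("pics/top0.png")[130:300,200:400]
cv2.imwrite("pics/c0.png",cv2.resize(cv2.hconcat([a,b]),(800,340),interpolation=cv2.INTER_CUBIC))
E
```

```text
(no output)
```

View pics/c0.png

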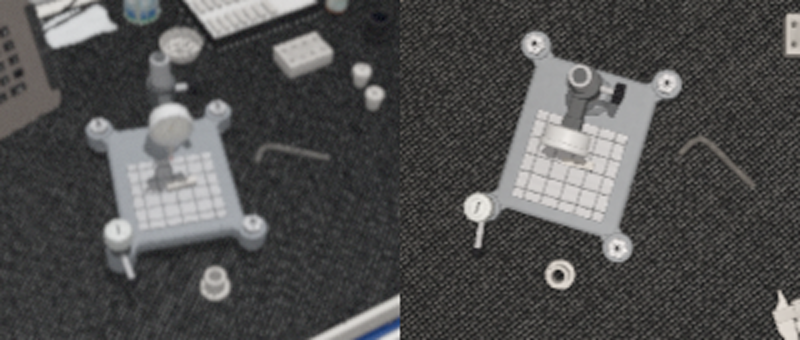

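Emit:
drive_tool(
  rows=[
    [100,20,40,10,0,0,0.12],
    [100,20,40,10,0,0,0.12],
    [100,20,40,5,0,0,0.12],
    [100,20,40,0,0,0,0.12],
    [100,20,40,0,0,0,0.12],
  ],
)

```text
time_s: 1.32
tcp_pos: [0.3046, -0.4022, 0.2383]
ee_rot: [[-0.581, -0.814, 0.001], [-0.814, 0.581, -0.001], [0.0, -0.001, -1.0]]
wrist_force: [1.1, 0.2, 0.2]
gripper_width: 1.001
gripper_force: 0.0
```

```bash
python3 -c "
from h import *
s=sense();print(s['joints'],s['tcp_pos'],s['ee_rot'])"
```

```text
[-3.43975603e+01  9.19514196e+00 -1.39643603e+01  4.70872732e-03
 -6.67581807e+01 -1.11624228e+00] [ 0.30456737 -0.40221601  0.2383007 ] [[-5.80872733e-01 -8.13993589e-01  1.14281840e-03]
 [-8.13994390e-01  5.80872077e-01 -8.73948824e-04]
 [ 4.75574412e-05 -1.43790081e-03 -9.99998965e-01]]
```

Emit:
drive_tool(
  rows=[
    [100,6.5,18.7,0,0,0,0.12],
    [100,6.5,18.7,0,0,0,0.12],
    [100,6.5,18.7,0,0,0,0.12],
    [100,6.5,18.7,0,0,0,0.12],
    [100,6.5,18.7,0,0,0,0.12],
  ],
)

```text
time_s: 1.73
tcp_pos: [0.3368, -0.3092, 0.238]
ee_rot: [[-0.019, -1.0, 0.001], [-1.0, 0.019, -0.0], [0.0, -0.001, -1.0]]
wrist_force: [0.9, 0.2, -0.5]
gripper_width: 0.997
gripper_force: 0.0
```

Emit:
drive_tool(
  rows=[
    [100,6.5,18.7,0,0,0,0.12],
    [100,6.5,18.7,0,0,0,0.12],
    [100,6.5,18.7,0,0,0,0.12],
    [100,6.5,18.7,0,0,0,0.12],
    [100,6.5,18.7,0,0,0,0.12],
  ],
)

```text
time_s: 2.15
tcp_pos: [0.3692, -0.2157, 0.238]
ee_rot: [[0.549, -0.836, 0.001], [-0.836, -0.549, -0.0], [0.0, -0.0, -1.0]]
wrist_force: [0.8, 0.2, 0.2]
gripper_width: 0.995
gripper_force: 0.0
```

Emit:
drive_tool(
  rows=[
    [100,6.5,18.7,0,0,0,0.12],
    [100,6.5,18.7,0,0,0,0.12],
    [100,6.5,18.7,0,0,0,0.12],
    [100,6.5,18.7,0,0,0,0.12],
    [100,6.5,18.7,0,0,0,0.12],
  ],
)

```text
time_s: 2.57
tcp_pos: [0.4017, -0.1222, 0.2381]
ee_rot: [[0.925, -0.38, 0.001], [-0.38, -0.925, 0.0], [0.001, -0.0, -1.0]]
wrist_force: [0.3, 0.1, 0.1]
gripper_width: 0.998
gripper_force: 0.0
```

Emit:
drive_tool(
  rows=[
    [100,6.5,18.7,0,0,0,0.12],
    [100,6.5,18.7,0,0,0,0.12],
    [100,6.5,18.7,0,0,0,0.12],
    [100,6.5,18.7,0,0,0,0.12],
    [100,6.5,18.7,0,0,0,0.12],
  ],
)

```text
time_s: 2.98
tcp_pos: [0.4342, -0.0287, 0.238]
ee_rot: [[0.978, 0.209, 0.001], [0.209, -0.978, 0.0], [0.001, -0.0, -1.0]]
wrist_force: [0.4, -0.4, -0.1]
gripper_width: 1.005
gripper_force: 0.0
```

Emit:
drive_tool(
  rows=[
    [100,6.5,18.7,0,0,0,0.12],
    [100,6.5,18.7,0,0,0,0.12],
    [100,6.5,18.7,0,0,0,0.12],
    [100,6.5,18.7,0,0,0,0.12],
    [100,6.5,18.7,0,0,0,0.12],
  ],
)

```text
time_s: 3.4
tcp_pos: [0.4667, 0.0648, 0.238]
ee_rot: [[0.689, 0.725, 0.0], [0.725, -0.689, 0.0], [0.0, 0.0, -1.0]]
wrist_force: [0.9, -0.5, -0.2]
gripper_width: 0.998
gripper_force: 0.0
```

Emit:
drive_tool(
  rows=[
    [100,6.5,18.7,0,0,0,0.12],
    [100,6.5,18.7,0,0,0,0.12],
    [100,6.5,18.7,0,0,0,0.12],
    [100,6.5,18.7,0,0,0,0.12],
    [100,6.5,18.7,0,0,0,0.12],
  ],
)

```text
time_s: 3.82
tcp_pos: [0.4992, 0.1583, 0.2379]
ee_rot: [[0.16, 0.987, 0.0], [0.987, -0.16, 0.0], [0.0, 0.0, -1.0]]
wrist_force: [0.2, -0.2, 0.1]
gripper_width: 0.998
gripper_force: 0.0
```

Emit:
drive_tool(
  rows=[
    [100,0,0,0,0,0,0.12],
    [100,0,0,0,0,0,0.12],
    [100,0,0,0,0,0,0],
  ],
)

```text
time_s: 4.07
tcp_pos: [0.499, 0.1577, 0.2376]
ee_rot: [[-0.076, 0.997, -0.0], [0.997, 0.076, -0.0], [-0.0, -0.0, -1.0]]
wrist_force: [-0.1, 0.6, -0.0]
gripper_width: 1.001
gripper_force: 0.0
```

```bash
cat >> h.py <<'E'
def wristpic():
    s=sense(); p=capture("wrist"); T=np.eye(4); T[:3,:3]=s["ee_rot"]; T[:3,3]=s["tcp_pos"]
    M=np.linalg.inv(T@p["T_tool_cam"]); p2=dict(p); p2["R"]=M[:3,:3]; p2["t"]=M[:3,3]
    return s,p,p2
E
cat > look.py <<'E'
import sys
from h import *
np.set_printoptions(precision=4,suppress=True)
s,p,q=wristpic(); print(s["joints"],s["tcp_pos"],s["wrist_force"],s["time_s"])
cv2.imwrite(f"pics/{sys.argv[1]}.png",p["frame"][:,:,::-1])
for l in ["knob_mid","lever_ball","lock_lever","foot_fl","stand","bush","indicator"]:
    for r in masks_of(l,p)[:1]:
        c=cloud(q,r["region"])
        print(l,round(r["p"],2),np.round(r["xy"]),r["region"].sum(),np.median(c,0), np.percentile(c,[3,97],axis=0).ravel())
        if l=="knob_mid":
            t=c[c[:,2]>0.078]; (x,y),rad=cv2.minEnclosingCircle(t[:,:2].astype(np.float32)*1000); print("circle",x,y,rad,np.median(t[:,2]),t[:,:2].mean(0))
E
python3 look.py w1
```

```text
[ 35.3194  11.1712 -11.5766  -0.0011 -67.2694 149.0396] [0.499  0.1577 0.2376] [-0.0845  0.5968 -0.0129] 4.0667
knob_mid 0.6 [340. 141.] 1021 [0.5144 0.1992 0.083 ] [0.5003 0.1843 0.0793 0.5287 0.213  0.0846]
circle 514.4608154296875 198.30877685546875 16.949399948120117 0.0830396697510277 [0.5145 0.1987]
lever_ball 0.61 [298. 134.] 329 [0.4707 0.2036 0.0494] [0.4556 0.1992 0.0469 0.4953 0.2104 0.0529]
lock_lever 0.53 [294. 134.] 315 [0.4697 0.2035 0.0495] [0.4545 0.1988 0.0471 0.4964 0.2104 0.0529]
foot_fl 0.23 [301. 134.] 353 [0.4714 0.2035 0.0493] [0.4544 0.1988 0.0465 0.4964 0.2102 0.0529]
stand 0.75 [386. 217.] 20351 [0.5721 0.1191 0.0417] [0.4746 0.0445 0.033  0.7109 0.2038 0.0839]
bush 0.78 [261. 207.] 713 [0.4317 0.1113 0.0149] [0.4162 0.0956 0.0021 0.4457 0.1238 0.031 ]
indicator 0.76 [411. 316.] 378 [0.5798 0.0715 0.1656] [ 0.5728 -0.0329  0.0016  0.6181  0.0879  0.1748]
```

View pics/w1.png

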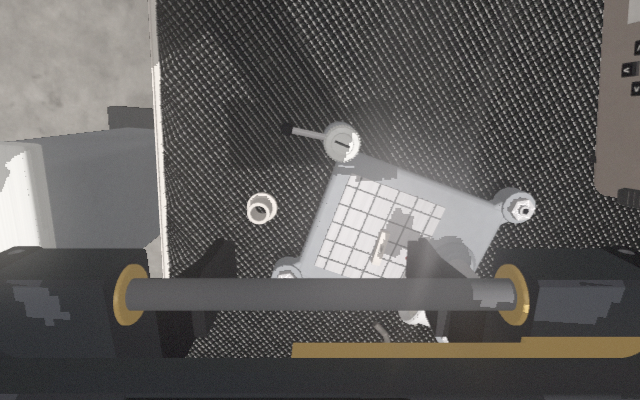

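Emit:
drive_tool(
  rows=[
    [100,7.5,20,0,0,0,0],
    [100,8,20.8,0,0,0,0],
    [100,0,0,-35,0,0,0],
    [100,0,0,-35,0,0,0],
    [100,0,0,0,0,0,0],
  ],
)

```text
time_s: 4.88
tcp_pos: [0.5102, 0.1961, 0.1611]
ee_rot: [[-0.071, 0.997, -0.013], [0.997, 0.071, -0.006], [-0.005, -0.013, -1.0]]
wrist_force: [-1.7, -1.0, -0.9]
gripper_width: 1.001
gripper_force: 0.0
```

Emit:
drive_tool(
  rows=[
    [100,0,0,-30,0,0,0],
    [80,0,0,-30,0,0,0],
    [60,0,0,-20,0,0,0],
    [46,0,0,-8,0,0,0],
    [46,0,0,0,0,0,0],
  ],
)

```text
time_s: 5.3
tcp_pos: [0.5143, 0.1976, 0.0791]
ee_rot: [[-0.073, 0.997, -0.002], [0.997, 0.073, -0.002], [-0.002, -0.002, -1.0]]
wrist_force: [0.1, 0.8, 0.6]
gripper_width: 0.782
gripper_force: 0.0
```

```bash
python3 - <<'E'
from h import *
np.set_printoptions(precision=4,suppress=True)
s=sense(); print(s)
p=capture("scene"); q=capture("top")
a=p["frame"][200:300,210:330];b=q["frame"][180:280,190:310]
cv2.imwrite("pics/c1.png",cv2.resize(cv2.hconcat([a,b]),(800,333),interpolation=cv2.INTER_CUBIC)[:,:,::-1])
E
```

```text
{'time_s': 5.3, 'joints': array([ 37.8924,  22.8896, -20.1458,   0.022 , -47.1222, 146.2826]), 'joint_velocities': array([ 0.0517, -2.2138,  2.4756,  0.7735, -1.1317,  0.0956]), 'effort': array([  0.0673, -35.1654,  14.5326,   3.1635,   0.1488,  -0.0029]), 'tcp_pos': array([0.5143, 0.1976, 0.0791]), 'ee_rot': array([[-0.0731,  0.9973, -0.002 ],
       [ 0.9973,  0.0731, -0.0019],
       [-0.0018, -0.0021, -1.    ]]), 'wrist_force': array([0.1193, 0.8254, 0.5991]), 'moment': array([-0.1908,  0.0776, -0.0022]), 'gripper_force': 0.0, 'gripper_width': 0.7818680203233128}
```

View pics/c1.png

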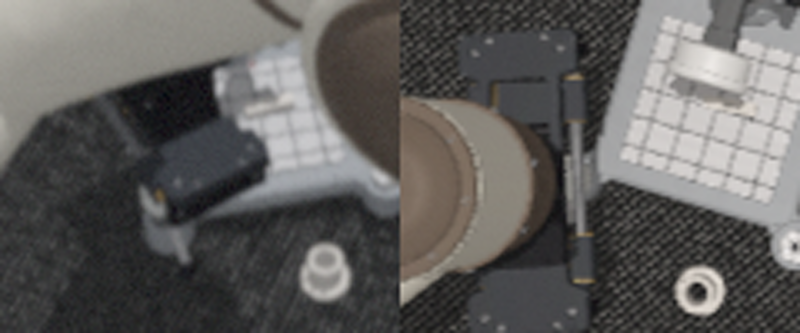

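Emit:
drive_tool(
  rows=[
    [46,0,0,0,0,0,0],
    [46,0,0,0,0,0,0],
    [46,0,0,0,0,0,0],
    [46,0,0,0,0,0,0],
    [43,0,0,0,0,0,0],
  ],
)

```text
time_s: 5.82
tcp_pos: [0.5147, 0.1983, 0.0803]
ee_rot: [[-0.073, 0.997, 0.001], [0.997, 0.073, 0.001], [0.0, 0.001, -1.0]]
wrist_force: [0.1, -1.3, 0.0]
gripper_width: 0.453
gripper_force: 0.0
```

```bash
python3 - <<'E'
from h import *
np.set_printoptions(precision=4,suppress=True)
s=sense(); print(s['wrist_force'],s['gripper_width'],s['tcp_pos'])
k=np.array([0.5145,.1985])
for n in ["top","scene"]:
    p=capture(n); c=cloud(p,np.ones((400,640),bool))
    tl=(c-s['tcp_pos'])@s['ee_rot']
    g=c[(abs(tl[:,0])<.07)&(abs(tl[:,1])<.15)&(c[:,2]>.11)&(c[:,2]<.26)]
    t=(g-s['tcp_pos'])@s['ee_rot']
    print(n,len(g),np.percentile(t,[0,1,99,100],axis=0))
    r=masks_of("indicator",p)
    if r:
        i=cloud(p,r[0]["region"]); i=i[(i[:,2]>.1)&(i[:,2]<.18)]
        d=np.linalg.norm(i[:,:2]-k,axis=1); j=np.argsort(d)[:5]; print(d[j],i[j])
E
```

```text
[ 0.0984 -1.2924  0.0224] 0.45299775525437025 [0.5147 0.1983 0.0803]
top 2088 [[-0.0394 -0.0967 -0.1797]
 [-0.039  -0.0952 -0.1791]
 [ 0.0339  0.0918 -0.0854]
 [ 0.0363  0.0935 -0.0303]]
[0.1135 0.1144 0.1152 0.1152 0.1157] [[0.5864 0.1107 0.1342]
 [0.589  0.1117 0.1606]
 [0.5847 0.1071 0.1262]
 [0.5863 0.1084 0.1679]
 [0.5914 0.1121 0.1579]]
scene 1513 [[-0.0373 -0.0974 -0.1797]
 [-0.0349 -0.0959 -0.1787]
 [ 0.0386  0.0255 -0.0781]
 [ 0.0396  0.0383 -0.0421]]
```

Emit:
drive_tool(
  rows=[
    [41,0,0,0,0,0,0],
    [40,0,0,0,0,0,0],
    [39.5,0,0,0,0,0,0],
    [39,0,0,0,0,0,0],
    [39,0,0,0,0,0,0],
  ],
)

```text
time_s: 6.43
tcp_pos: [0.5145, 0.1981, 0.0797]
ee_rot: [[-0.073, 0.997, -0.0], [0.997, 0.073, -0.0], [-0.0, -0.0, -1.0]]
wrist_force: [-0.5, -0.2, 0.4]
gripper_width: 0.39
gripper_force: 0.0
```

Emit:
drive_tool(
  rows=[
    [38.5,0,0,0,0,0,0],
    [38.5,0,0,0,0,0,0],
    [38,0,0,0,0,0,0],
    [38,0,0,0,0,0,0],
  ],
)

```text
time_s: 6.77
tcp_pos: [0.5145, 0.1981, 0.0798]
ee_rot: [[-0.073, 0.997, 0.0], [0.997, 0.073, 0.0], [0.0, 0.0, -1.0]]
wrist_force: [0.8, -0.9, -0.4]
gripper_width: 0.382
gripper_force: 0.0
```

Emit:
drive_tool(
  rows=[
    [37,0,0,0,0,0,0],
    [37,0,0,0,0,0,0],
    [34,0,0,0,0,0,0],
    [30,0,0,0,0,0,0],
    [30,0,0,0,0,0,0],
  ],
)

```text
time_s: 7.18
tcp_pos: [0.5145, 0.1981, 0.0798]
ee_rot: [[-0.073, 0.997, -0.0], [0.997, 0.073, -0.0], [-0.0, -0.0, -1.0]]
wrist_force: [0.2, 0.1, -0.6]
gripper_width: 0.313
gripper_force: 0.0
```

Emit:
drive_tool(
  rows=[
    [30,0,0,0,0,0,0],
    [30,0,0,0,0,0,0],
  ],
)

```text
time_s: 7.35
tcp_pos: [0.5145, 0.1981, 0.0798]
ee_rot: [[-0.073, 0.997, 0.0], [0.997, 0.073, -0.0], [-0.0, 0.0, -1.0]]
wrist_force: [-0.0, -0.2, 0.8]
gripper_width: 0.303
gripper_force: 0.0
```

Emit:
drive_tool(
  rows=[
    [30,0,0,0,0,0,0],
    [30,0,0,0,0,0,0],
  ],
)

```text
time_s: 7.52
tcp_pos: [0.5145, 0.1982, 0.0797]
ee_rot: [[-0.073, 0.997, -0.0], [0.997, 0.073, -0.0], [-0.0, -0.0, -1.0]]
wrist_force: [0.4, -0.1, 0.0]
gripper_width: 0.301
gripper_force: 0.0
```

Emit:
drive_tool(
  rows=[
    [28,0,0,0,0,0,0],
    [26,0,0,0,0,0,0],
    [26,0,0,0,0,0,0],
  ],
)

```text
time_s: 7.77
tcp_pos: [0.5145, 0.1981, 0.0798]
ee_rot: [[-0.073, 0.997, -0.0], [0.997, 0.073, -0.0], [-0.0, -0.0, -1.0]]
wrist_force: [0.7, 0.0, -0.1]
gripper_width: 0.263
gripper_force: 0.0
```

Emit:
drive_tool(
  rows=[
    [24,0,0,0,0,0,0],
    [22,0,0,0,0,0,0],
    [22,0,0,0,0,0,0],
  ],
)

```text
time_s: 8.02
tcp_pos: [0.5145, 0.1982, 0.0798]
ee_rot: [[-0.073, 0.997, -0.0], [0.997, 0.073, -0.0], [-0.0, -0.0, -1.0]]
wrist_force: [0.1, -0.5, 0.5]
gripper_width: 0.225
gripper_force: 0.0
```

```bash
python3 - <<'E'
from h import *
np.set_printoptions(precision=4,suppress=True)
s,p,q=wristpic()
cv2.imwrite("pics/w2.png",p["frame"][:,:,::-1])
for n in ["top","scene"]:
    c=capture(n)
    for l in ["knob_mid","lever_ball"]:
        for r in masks_of(l,c)[:1]: print(n,l,r["p"],r["xy"],np.median(cloud(c,r["region"]),0))
E
```

```text
scene knob_mid 0.38 [254.6, 258.4] [0.5094 0.2129 0.0808]
scene lever_ball 0.5 [263.5, 277.5] [0.4794 0.2057 0.0496]
```

View pics/w2.png

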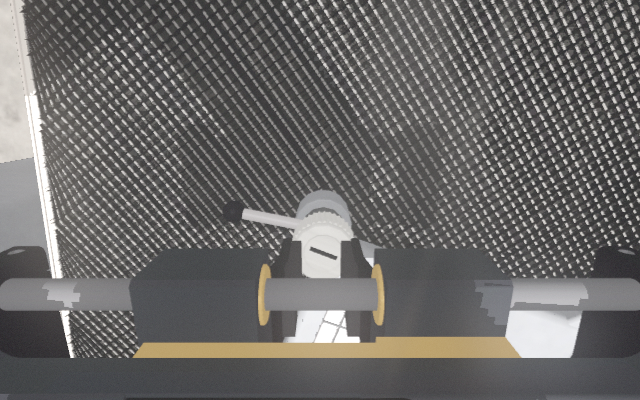

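Emit:
drive_tool(
  rows=[
    [20,0,0,0,0,0,0],
    [19,0,0,0,0,0,0],
    [19,0,0,0,0,0,0],
  ],
)

```text
time_s: 8.62
tcp_pos: [0.5145, 0.1981, 0.0798]
ee_rot: [[-0.073, 0.997, 0.0], [0.997, 0.073, -0.0], [-0.0, 0.0, -1.0]]
wrist_force: [0.5, 0.1, -0.0]
gripper_width: 0.194
gripper_force: 0.0
```

Emit:
drive_tool(
  rows=[
    [17,0,0,0,0,0,0],
    [16,0,0,0,0,0,0],
    [16,0,0,0,0,0,0],
  ],
)

```text
time_s: 8.87
tcp_pos: [0.5145, 0.1981, 0.0797]
ee_rot: [[-0.073, 0.997, -0.0], [0.997, 0.073, -0.0], [-0.0, -0.0, -1.0]]
wrist_force: [-0.8, -0.2, 0.4]
gripper_width: 0.167
gripper_force: 0.0
```

Emit:
drive_tool(
  rows=[
    [14,0,0,0,0,0,0],
    [13,0,0,0,0,0,0],
    [13,0,0,0,0,0,0],
  ],
)

```text
time_s: 9.12
tcp_pos: [0.5145, 0.1981, 0.0798]
ee_rot: [[-0.073, 0.997, -0.0], [0.997, 0.073, 0.0], [0.0, -0.0, -1.0]]
wrist_force: [-0.5, -1.4, 0.3]
gripper_width: 0.139
gripper_force: 0.0
```

```bash
python3 - <<'E'
from h import *
np.set_printoptions(precision=4,suppress=True)
s,p,q=wristpic()
cv2.imwrite("pics/w3.png",cv2.resize(p["frame"][170:350,220:440,::-1],None,fx=3,fy=3))
c=(cloud(q,np.ones((400,640),bool))-s["tcp_pos"])@s["ee_rot"]
m=(abs(c[:,0])<.05)&(abs(c[:,1])<.05)&(c[:,2]>-.02)&(c[:,2]<.025)
g=c[m]
for z0 in np.arange(-.02,.025,.005):
    h=g[(g[:,2]>=z0)&(g[:,2]<z0+.005)]
    if len(h): print(round(z0,3),len(h),np.histogram(h[:,1],bins=np.arange(-.05,.051,.005))[0],h[:,0].min(),h[:,0].max())
E
```

```text
-0.02 164 [ 0  0  0  0  0  0  3 44 36  0  0 46 35  0  0  0  0  0  0  0] 0.0043823577887033656 0.010828509160002593
-0.015 153 [ 0  0  0  0  0  0  3 41 30  0  0 46 33  0  0  0  0  0  0  0] -0.01010088767341545 0.011020250519034906
-0.01 112 [ 0  0  0  0  0  0  2 20 36  1  2 37 14  0  0  0  0  0  0  0] -0.009915845852951043 0.014023624480478355
-0.005 1689 [  0   0   0   0   0   0   0  57 280 504 564 180  65  39   0   0   0   0
   0   0] -0.014267556490132132 0.017353853303907266
0.0 192 [ 0  0  0  0  0  0  2 26 32 27 29 25 29 22  0  0  0  0  0  0] -0.003698709203723021 0.01762616543196907
0.005 164 [ 0  0  0  0  0  0  5 20 26 27 28 29 22  7  0  0  0  0  0  0] 0.003776415933776897 0.017498538149669333
0.01 144 [ 0  0  0  0  0  0  5 17 26 23 24 19 21  9  0  0  0  0  0  0] 0.003714776294929562 0.017408009055047628
0.015 33 [0 0 0 0 0 0 0 5 4 6 6 8 2 2 0 0 0 0 0 0] 0.0077374173031801345 0.017285278221065157
```

View pics/w3.png

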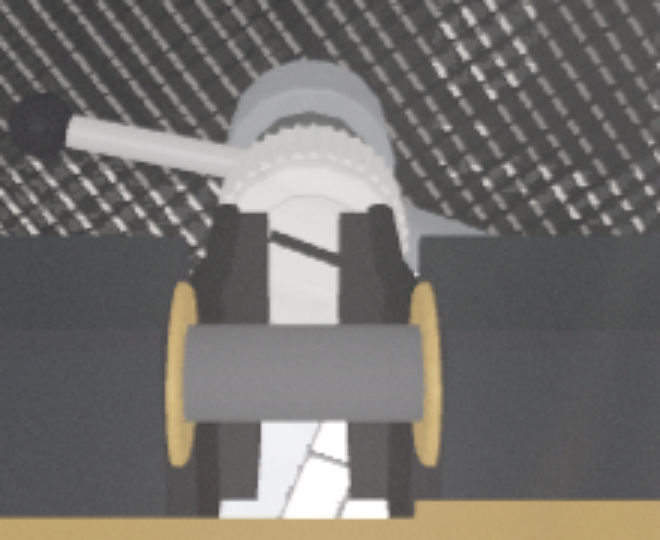

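```bash
python3 - <<'E'
from h import *
np.set_printoptions(precision=4,suppress=True)
s,p,q=wristpic(); print(p["T_tool_cam"])
for u in [303,337]:
  for v in range(214,262,3):
    w=(world(q,u,v)-s["tcp_pos"])@s["ee_rot"]; print(u,v,w)
E
```

```text
[[ 0.     -0.9615 -0.2747  0.0745]
 [ 1.      0.0001 -0.0003 -0.0005]
 [ 0.0004 -0.2747  0.9615 -0.1698]
 [ 0.      0.      0.      1.    ]]
303 214 [ 0.0079 -0.0118  0.0389]
303 217 [ 0.0061 -0.0118  0.0383]
303 220 [ 0.0745 -0.0005 -0.1698]
303 223 [ 0.0137 -0.01    0.0049]
303 226 [ 0.0141 -0.0097 -0.0009]
303 229 [ 0.0128 -0.0097 -0.0017]
303 232 [ 0.0113 -0.0097 -0.0023]
303 235 [ 0.0101 -0.0097 -0.0035]
303 238 [ 0.0083 -0.0097 -0.0031]
303 241 [ 0.0091 -0.0094 -0.0091]
303 244 [ 0.009  -0.0092 -0.0125]
303 247 [ 0.0088 -0.0091 -0.0159]
303 250 [ 0.009  -0.0089 -0.02  ]
303 253 [ 0.0089 -0.0087 -0.023 ]
303 256 [ 0.0092 -0.0085 -0.0271]
303 259 [ 0.0094 -0.0083 -0.0305]
337 214 [0.0097 0.0094 0.0334]
337 217 [0.0143 0.0084 0.0134]
337 220 [0.0142 0.0082 0.0086]
337 223 [0.0144 0.008  0.0029]
337 226 [ 0.0147  0.0077 -0.0025]
337 229 [ 0.0132  0.0077 -0.0029]
337 232 [ 0.0121  0.0077 -0.0043]
337 235 [ 0.0099  0.0078 -0.0028]
337 238 [ 0.0086  0.0078 -0.0037]
337 241 [ 0.0087  0.0076 -0.008 ]
337 244 [ 0.0092  0.0073 -0.0131]
337 247 [ 0.0086  0.0072 -0.0153]
337 250 [ 0.0086  0.0071 -0.019 ]
337 253 [ 0.0091  0.0069 -0.0235]
337 256 [ 0.0086  0.0068 -0.0257]
337 259 [ 0.0084  0.0067 -0.0285]
```

Emit:
drive_tool(
  rows=[
    [60,0,0,0,0,0,0],
    [60,0,0,0,0,0,0],
    [60,0,0,0,0,0,0],
    [60,0,0,0,0,0,0],
    [60,0,0,0,0,0,0],
  ],
)

```text
time_s: 9.63
tcp_pos: [0.5145, 0.1981, 0.0798]
ee_rot: [[-0.073, 0.997, 0.0], [0.997, 0.073, -0.0], [-0.0, 0.0, -1.0]]
wrist_force: [0.4, -0.1, 0.2]
gripper_width: 0.42
gripper_force: 0.0
```

```bash
python3 - <<'E'
from h import *
np.set_printoptions(precision=4,suppress=True)
s,p,q=wristpic(); print(s["gripper_width"],s["wrist_force"])
cv2.imwrite("pics/w4.png",cv2.resize(p["frame"][170:350,200:460,::-1],None,fx=3,fy=3))
c=(cloud(q,np.ones((400,640),bool))-s["tcp_pos"])@s["ee_rot"]
m=(abs(c[:,0])<.02)&(abs(c[:,1])<.05)&(abs(c[:,1])>.02)&(c[:,2]<.04)&(c[:,2]>-.05); g=c[m]
print(np.histogram(g[:,2],bins=np.arange(-.05,.041,.005)))
E
```

```text
0.420435612002943 [ 0.4497 -0.1348  0.2199]
(array([232, 284, 247, 203, 176, 149, 145, 124,  52,   0,   0,   0,   0,
         0,   0,  62, 515,   2]), array([-0.05 , -0.045, -0.04 , -0.035, -0.03 , -0.025, -0.02 , -0.015,
       -0.01 , -0.005, -0.   ,  0.005,  0.01 ,  0.015,  0.02 ,  0.025,
        0.03 ,  0.035,  0.04 ]))
```

View pics/w4.png

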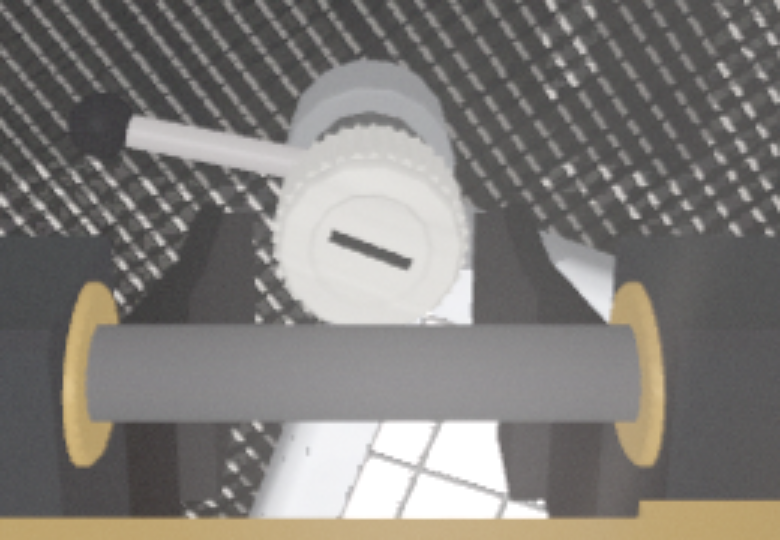

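Emit:
drive_tool(
  rows=[
    [65,0,1,0,0,0,0],
    [65,0,0,0,0,0,0],
    [65,0,0,-8,0,0,0],
    [62,0,0,-8,0,0,0],
    [62,0,0,-4,0,0,0],
  ],
)

```text
time_s: 10.1
tcp_pos: [0.5136, 0.1986, 0.0581]
ee_rot: [[-0.073, 0.997, -0.002], [0.997, 0.073, -0.001], [-0.001, -0.002, -1.0]]
wrist_force: [0.2, -0.2, -0.0]
gripper_width: 0.623
gripper_force: 0.0
```

Emit:
drive_tool(
  rows=[
    [55,0,0,-4,0,0,0],
    [50,0,0,0,0,0,0],
    [46,0,0,0,0,0,0],
    [46,0,0,0,0,0,0],
    [44,0,0,0,0,0,0],
  ],
)

```text
time_s: 10.52
tcp_pos: [0.5148, 0.1993, 0.056]
ee_rot: [[-0.073, 0.997, 0.001], [0.997, 0.073, 0.0], [0.0, 0.001, -1.0]]
wrist_force: [-0.2, -0.4, -0.7]
gripper_width: 0.457
gripper_force: 0.0
```

Emit:
drive_tool(
  rows=[
    [42,0,0,0,0,0,0],
    [41,0,0,0,0,0,0],
    [40,0,0,0,0,0,0],
    [40,0,0,0,0,0,0],
    [39,0,0,0,0,0,0],
  ],
)

```text
time_s: 10.93
tcp_pos: [0.5149, 0.1993, 0.056]
ee_rot: [[-0.073, 0.997, 0.001], [0.997, 0.073, 0.0], [0.0, 0.001, -1.0]]
wrist_force: [2.1, -0.8, -1.5]
gripper_width: 0.396
gripper_force: 0.5
```

Emit:
drive_tool(
  rows=[
    [38.5,0,0,0,0,0,0],
    [38.5,0,0,0,0,0,0],
    [38.5,0,0,0,0,0,0],
    [38,0,0,0,0,0,0],
    [38,0,0,0,0,0,0],
  ],
)

```text
time_s: 11.35
tcp_pos: [0.5152, 0.1994, 0.056]
ee_rot: [[-0.074, 0.997, 0.001], [0.997, 0.074, 0.001], [0.0, 0.001, -1.0]]
wrist_force: [4.7, 0.1, -0.2]
gripper_width: 0.382
gripper_force: 1.6
```

Emit:
drive_tool(
  rows=[
    [39,0.6,0,0,0,0,0],
    [39,0.3,0,0,0,0,0],
    [38.5,0,0,0,0,0,0],
    [38.2,0,0,0,0,0,0],
  ],
)

```text
time_s: 11.68
tcp_pos: [0.5154, 0.1992, 0.0558]
ee_rot: [[-0.073, 0.997, 0.0], [0.997, 0.073, 0.0], [0.0, 0.0, -1.0]]
wrist_force: [1.8, 0.3, 1.4]
gripper_width: 0.38
gripper_force: 0.7
```

Emit:
drive_tool(
  rows=[
    [37,0,0,0,0,0,0],
    [36,0,0,0,0,0,0],
    [33,0,0,0,0,0,0],
    [30,0,0,0,0,0,0],
  ],
)

```text
time_s: 12.02
tcp_pos: [0.5155, 0.1992, 0.0558]
ee_rot: [[-0.073, 0.997, 0.0], [0.997, 0.073, 0.0], [0.0, 0.0, -1.0]]
wrist_force: [1.4, 1.0, 0.5]
gripper_width: 0.368
gripper_force: 30.0
```

Emit:
drive_tool(
  rows=[
    [25,0,0,0,0,0,0],
    [20,0,0,0,0,0,0],
    [20,0,0,0,0,0,0],
    [20,0,0,0,0,0,0],
  ],
)

```text
time_s: 12.35
tcp_pos: [0.5155, 0.1992, 0.0558]
ee_rot: [[-0.073, 0.997, 0.0], [0.997, 0.073, 0.0], [0.0, 0.0, -1.0]]
wrist_force: [2.1, 0.6, 0.6]
gripper_width: 0.369
gripper_force: 30.0
```

Emit:
drive_tool(
  rows=[
    [20,0,0,-0.08,0,0,-0.125],
    [20,0,0,-0.08,0,0,-0.125],
    [20,0,0,0,0,0,0],
    [20,0,0,0,0,0,0],
  ],
)

```text
time_s: 12.68
tcp_pos: [0.5156, 0.1992, 0.0557]
ee_rot: [[0.173, 0.985, 0.0], [0.985, -0.173, 0.0], [0.0, 0.0, -1.0]]
wrist_force: [2.2, 0.5, 0.5]
gripper_width: 0.369
gripper_force: 30.0
```

Emit:
drive_tool(
  rows=[
    [20,0,0,-0.08,0,0,-0.125],
    [20,0,0,-0.08,0,0,-0.125],
    [20,0,0,0,0,0,0],
    [20,0,0,0,0,0,0],
  ],
)

```text
time_s: 13.02
tcp_pos: [0.5156, 0.1992, 0.0555]
ee_rot: [[0.409, 0.912, 0.0], [0.912, -0.409, 0.0], [0.0, 0.0, -1.0]]
wrist_force: [3.0, -0.5, 1.4]
gripper_width: 0.368
gripper_force: 30.0
```

Emit:
drive_tool(
  rows=[
    [20,0,0,-0.08,0,0,-0.125],
    [20,0,0,-0.08,0,0,-0.125],
    [20,0,0,0,0,0,0],
    [20,0,0,0,0,0,0],
  ],
)

```text
time_s: 13.35
tcp_pos: [0.5156, 0.1991, 0.0553]
ee_rot: [[0.622, 0.783, 0.0], [0.783, -0.622, 0.0], [0.0, 0.0, -1.0]]
wrist_force: [3.0, 0.9, 0.6]
gripper_width: 0.369
gripper_force: 30.0
```

```bash
cat > st.py <<'E'
from h import *
np.set_printoptions(precision=5,suppress=True)
s=sense(); print(s["tcp_pos"],s["wrist_force"],s["moment"],s["joints"],np.arctan2(s["ee_rot"][1,0],s["ee_rot"][0,0]))
E
python3 st.py
```

```text
[0.51559 0.19913 0.05534] [3.04597 0.90582 0.5857 ] [-0.18526 -0.8685  -0.01305] [ 37.92709  24.77296 -21.3671    0.01102 -43.84197 103.61442] 0.899707736876503
```

Emit:
drive_tool(
  rows=[
    [20,0,0,-0.08,0,0,-0.125],
    [20,0,0,-0.08,0,0,-0.125],
    [20,0,0,0,0,0,0],
    [20,0,0,0,0,0,0],
  ],
)

```text
time_s: 13.68
tcp_pos: [0.5156, 0.1991, 0.0552]
ee_rot: [[0.796, 0.605, 0.0], [0.605, -0.796, 0.0], [0.0, 0.0, -1.0]]
wrist_force: [3.3, -0.7, 0.7]
gripper_width: 0.371
gripper_force: 30.0
```

Emit:
drive_tool(
  rows=[
    [20,0,0,-0.08,0,0,-0.125],
    [20,0,0,-0.08,0,0,-0.125],
    [20,0,0,0,0,0,0],
    [20,0,0,0,0,0,0],
  ],
)

```text
time_s: 14.02
tcp_pos: [0.5156, 0.1991, 0.055]
ee_rot: [[0.921, 0.39, 0.0], [0.39, -0.921, 0.0], [0.0, 0.0, -1.0]]
wrist_force: [4.1, -0.1, -0.1]
gripper_width: 0.37
gripper_force: 30.0
```

Emit:
drive_tool(
  rows=[
    [20,0,0,-0.08,0,0,-0.125],
    [20,0,0,-0.08,0,0,-0.125],
    [20,0,0,0,0,0,0],
    [20,0,0,0,0,0,0],
  ],
)

```text
time_s: 14.35
tcp_pos: [0.5155, 0.1991, 0.0549]
ee_rot: [[0.989, 0.15, 0.0], [0.15, -0.989, 0.0], [0.0, 0.0, -1.0]]
wrist_force: [3.3, -1.3, -0.1]
gripper_width: 0.37
gripper_force: 30.0
```

```bash
python3 st.py
```

```text
[0.51553 0.19907 0.05487] [ 3.27738 -1.30094 -0.13682] [-0.40622 -1.03951 -0.08922] [ 37.92502  24.8077  -21.39584   0.00879 -43.78697  60.6775 ] 0.1502529933616789
```

Emit:
drive_tool(
  rows=[
    [20,0,0,-0.08,0,0,-0.125],
    [20,0,0,-0.08,0,0,-0.125],
    [20,0,0,0,0,0,0],
    [20,0,0,0,0,0,0],
  ],
)

```text
time_s: 14.68
tcp_pos: [0.5155, 0.1991, 0.0547]
ee_rot: [[0.995, -0.1, 0.0], [-0.1, -0.995, -0.0], [0.0, 0.0, -1.0]]
wrist_force: [3.7, -0.6, 1.3]
gripper_width: 0.372
gripper_force: 30.0
```

Emit:
drive_tool(
  rows=[
    [20,0,0,-0.08,0,0,-0.125],
    [20,0,0,-0.08,0,0,-0.125],
    [20,0,0,0,0,0,0],
    [20,0,0,0,0,0,0],
  ],
)

```text
time_s: 15.02
tcp_pos: [0.5155, 0.1991, 0.0545]
ee_rot: [[0.939, -0.343, 0.0], [-0.343, -0.939, -0.0], [0.0, -0.0, -1.0]]
wrist_force: [3.9, -1.9, 0.7]
gripper_width: 0.368
gripper_force: 30.0
```

Emit:
drive_tool(
  rows=[
    [20,0,0,-0.08,0,0,-0.125],
    [20,0,0,-0.08,0,0,-0.125],
    [20,0,0,0,0,0,0],
    [20,0,0,0,0,0,0],
  ],
)

```text
time_s: 15.35
tcp_pos: [0.5155, 0.1991, 0.0543]
ee_rot: [[0.825, -0.564, 0.0], [-0.564, -0.825, -0.0], [0.0, -0.0, -1.0]]
wrist_force: [3.1, -1.0, 0.4]
gripper_width: 0.369
gripper_force: 30.0
```

```bash
python3 st.py
```

```text
[0.51545 0.19907 0.05432] [ 3.12428 -1.01191  0.39016] [-0.52004 -1.16055 -0.06435] [ 37.92802  24.84889 -21.42599   0.00251 -43.72431  17.70843] -0.5997254626786447
```

Emit:
drive_tool(
  rows=[
    [20,0,0,-0.08,0,0,-0.125],
    [20,0,0,-0.08,0,0,-0.125],
    [20,0,0,0,0,0,0],
    [20,0,0,0,0,0,0],
  ],
)

```text
time_s: 15.68
tcp_pos: [0.5154, 0.1991, 0.0542]
ee_rot: [[0.66, -0.751, 0.0], [-0.751, -0.66, -0.0], [0.0, 0.0, -1.0]]
wrist_force: [4.8, -1.2, 0.8]
gripper_width: 0.371
gripper_force: 30.0
```

Emit:
drive_tool(
  rows=[
    [20,0,0,-0.08,0,0,-0.125],
    [20,0,0,-0.08,0,0,-0.125],
    [20,0,0,0,0,0,0],
    [20,0,0,0,0,0,0],
  ],
)

```text
time_s: 16.02
tcp_pos: [0.5154, 0.1991, 0.054]
ee_rot: [[0.454, -0.891, 0.0], [-0.891, -0.454, 0.0], [0.0, -0.0, -1.0]]
wrist_force: [3.9, -1.4, -0.3]
gripper_width: 0.371
gripper_force: 30.0
```

```bash
python3 st.py
```

```text
[0.51543 0.19909 0.05403] [ 3.92893 -1.42389 -0.31743] [-0.54129 -1.25642 -0.05636] [ 37.93056  24.87136 -21.44284   0.00095 -43.684   -10.93769] -1.0996698497561666
```

Emit:
drive_tool(
  rows=[
    [20,0,0,-0.08,0,0,-0.125],
    [20,0,0,-0.08,0,0,-0.125],
    [20,0,0,0,0,0,0],
    [20,0,0,0,0,0,0],
  ],
)

```text
time_s: 16.35
tcp_pos: [0.5154, 0.199, 0.0539]
ee_rot: [[0.219, -0.976, 0.0], [-0.976, -0.219, -0.0], [0.0, 0.0, -1.0]]
wrist_force: [4.1, -2.6, 1.8]
gripper_width: 0.37
gripper_force: 30.0
```

Emit:
drive_tool(
  rows=[
    [20,0,0,-0.08,0,0,-0.125],
    [20,0,0,-0.08,0,0,-0.125],
    [20,0,0,0,0,0,0],
    [20,0,0,0,0,0,0],
  ],
)

```text
time_s: 16.68
tcp_pos: [0.5154, 0.199, 0.0538]
ee_rot: [[-0.029, -1.0, -0.0], [-1.0, 0.029, -0.0], [0.0, -0.0, -1.0]]
wrist_force: [4.9, -2.6, 1.5]
gripper_width: 0.367
gripper_force: 30.0
```

```bash
python3 st.py
```

```text
[0.51542 0.19901 0.05384] [ 4.94662 -2.5606   1.54387] [-0.86576 -1.2801  -0.02997] [ 37.92786  24.88454 -21.45846   0.0099  -43.66235 -39.58639] -1.5996180590971334
```

Emit:
drive_tool(
  rows=[
    [20,0,0,-0.08,0,0,-0.125],
    [20,0,0,0,0,0,0],
    [20,0,0,0,0,0,0],
  ],
)

```text
time_s: 16.93
tcp_pos: [0.5154, 0.199, 0.0538]
ee_rot: [[-0.154, -0.988, 0.0], [-0.988, 0.154, -0.0], [0.0, -0.0, -1.0]]
wrist_force: [3.2, -2.9, 2.6]
gripper_width: 0.371
gripper_force: 30.0
```

```bash
python3 st.py
```

```text
[0.51543 0.19902 0.05378] [ 3.18736 -2.9043   2.57093] [-0.93107 -1.18877 -0.08523] [ 37.92816  24.89029 -21.46038   0.01075 -43.65398 -46.77185] -1.7250120027211169
```

Emit:
drive_tool(
  rows=[
    [20,0,0,-0.08,0,0,-0.125],
    [20,0,0,0,0,0,0],
    [20,0,0,0,0,0,0],
  ],
)

```text
time_s: 17.18
tcp_pos: [0.5154, 0.199, 0.0537]
ee_rot: [[-0.276, -0.961, 0.0], [-0.961, 0.276, -0.0], [0.0, -0.0, -1.0]]
wrist_force: [4.4, -2.9, 2.9]
gripper_width: 0.371
gripper_force: 30.0
```

```bash
python3 st.py
```

```text
[0.51541 0.19903 0.05371] [ 4.37139 -2.93088  2.86311] [-0.98445 -1.10275 -0.08909] [ 37.92986  24.89443 -21.46563   0.00764 -43.64391 -53.94341] -1.8501889936021543
```

Emit:
drive_tool(
  rows=[
    [20,0,0,0,0,0,0],
    [20,0,0,0,0,0,0],
  ],
)

```text
time_s: 17.35
tcp_pos: [0.5154, 0.199, 0.0537]
ee_rot: [[-0.278, -0.96, -0.0], [-0.96, 0.278, -0.0], [0.0, -0.0, -1.0]]
wrist_force: [3.8, -3.9, 4.2]
gripper_width: 0.371
gripper_force: 30.0
```

```bash
python3 st.py
```

```text
[0.51543 0.19902 0.05369] [ 3.84167 -3.93529  4.15546] [-1.14319 -1.0378  -0.05344] [ 37.92837  24.89706 -21.46534   0.01026 -43.64312 -54.10286] -1.8529648495112954
```

Emit:
drive_tool(
  rows=[
    [20,0,0,0,0,0,0],
  ],
)

```text
time_s: 17.43
tcp_pos: [0.5154, 0.1991, 0.0537]
ee_rot: [[-0.279, -0.96, -0.0], [-0.96, 0.279, -0.0], [0.0, -0.0, -1.0]]
wrist_force: [3.6, -3.3, 4.0]
gripper_width: 0.369
gripper_force: 30.0
```

Emit:
drive_tool(
  rows=[
    [20,0,0,0,0,0,0],
  ],
)

```text
time_s: 17.52
tcp_pos: [0.5155, 0.1991, 0.0537]
ee_rot: [[-0.28, -0.96, 0.0], [-0.96, 0.28, -0.0], [0.0, -0.0, -1.0]]
wrist_force: [3.8, -3.8, 4.8]
gripper_width: 0.369
gripper_force: 30.0
```

Emit:
drive_tool(
  rows=[
    [20,0,0,0.08,0,0,0.125],
    [20,0,0,0.08,0,0,0.125],
    [20,0,0,0,0,0,0],
  ],
)

```text
time_s: 17.77
tcp_pos: [0.5155, 0.1991, 0.0537]
ee_rot: [[-0.031, -1.0, 0.0], [-1.0, 0.031, -0.0], [0.0, -0.0, -1.0]]
wrist_force: [3.4, -4.3, 4.9]
gripper_width: 0.371
gripper_force: 30.0
```

Emit:
drive_tool(
  rows=[
    [20,0,0,0,0,0,0],
  ],
)

```text
time_s: 17.85
tcp_pos: [0.5155, 0.1991, 0.0537]
ee_rot: [[-0.037, -0.999, 0.0], [-0.999, 0.037, -0.0], [0.0, -0.0, -1.0]]
wrist_force: [3.5, -3.8, 4.4]
gripper_width: 0.369
gripper_force: 30.0
```

Emit:
drive_tool(
  rows=[
    [20,0,0,0,0,0,0],
  ],
)

```text
time_s: 17.93
tcp_pos: [0.5155, 0.1991, 0.0537]
ee_rot: [[-0.037, -0.999, 0.0], [-0.999, 0.037, -0.0], [0.0, -0.0, -1.0]]
wrist_force: [3.7, -3.2, 4.6]
gripper_width: 0.372
gripper_force: 30.0
```

Emit:
drive_tool(
  rows=[
    [20,0,0,0,0,0,0],
  ],
)

```text
time_s: 18.02
tcp_pos: [0.5155, 0.1991, 0.0537]
ee_rot: [[-0.036, -0.999, 0.0], [-0.999, 0.036, -0.0], [0.0, -0.0, -1.0]]
wrist_force: [3.0, -5.1, 4.7]
gripper_width: 0.367
gripper_force: 30.0
```

Emit:
drive_tool(
  rows=[
    [20,0,0,0.08,0,0,0.125],
    [20,0,0,0,0,0,0],
  ],
)

```text
time_s: 18.18
tcp_pos: [0.5154, 0.1992, 0.0538]
ee_rot: [[0.093, -0.996, 0.0], [-0.996, -0.093, 0.0], [-0.0, -0.0, -1.0]]
wrist_force: [3.5, -4.3, 4.5]
gripper_width: 0.37
gripper_force: 30.0
```

Emit:
drive_tool(
  rows=[
    [20,0,0,0,0,0,0],
  ],
)

```text
time_s: 18.27
tcp_pos: [0.5154, 0.1992, 0.0538]
ee_rot: [[0.089, -0.996, 0.0], [-0.996, -0.089, 0.0], [-0.0, -0.0, -1.0]]
wrist_force: [3.0, -3.2, 4.4]
gripper_width: 0.37
gripper_force: 30.0
```

Emit:
drive_tool(
  rows=[
    [20,0,0,0,0,0,0],
  ],
)

```text
time_s: 18.35
tcp_pos: [0.5154, 0.1992, 0.0538]
ee_rot: [[0.089, -0.996, 0.0], [-0.996, -0.089, 0.0], [-0.0, -0.0, -1.0]]
wrist_force: [3.3, -3.1, 3.6]
gripper_width: 0.372
gripper_force: 30.0
```

Emit:
drive_tool(
  rows=[
    [20,0,0,0,0,0,0],
  ],
)

```text
time_s: 18.43
tcp_pos: [0.5155, 0.1992, 0.0538]
ee_rot: [[0.089, -0.996, 0.0], [-0.996, -0.089, 0.0], [-0.0, -0.0, -1.0]]
wrist_force: [4.3, -3.1, 3.7]
gripper_width: 0.371
gripper_force: 30.0
```

Emit:
drive_tool(
  rows=[
    [20,0,0,0.08,0,0,0.125],
    [20,0,0,0,0,0,0],
  ],
)

```text
time_s: 18.6
tcp_pos: [0.5154, 0.1992, 0.0538]
ee_rot: [[0.216, -0.976, 0.0], [-0.976, -0.216, 0.0], [-0.0, -0.0, -1.0]]
wrist_force: [3.6, -2.8, 2.4]
gripper_width: 0.37
gripper_force: 30.0
```

Emit:
drive_tool(
  rows=[
    [20,0,0,0,0,0,0],
  ],
)

```text
time_s: 18.68
tcp_pos: [0.5155, 0.1992, 0.0538]
ee_rot: [[0.213, -0.977, 0.0], [-0.977, -0.213, 0.0], [-0.0, -0.0, -1.0]]
wrist_force: [3.9, -3.6, 3.6]
gripper_width: 0.372
gripper_force: 30.0
```

Emit:
drive_tool(
  rows=[
    [20,0,0,0,0,0,0],
  ],
)

```text
time_s: 18.77
tcp_pos: [0.5155, 0.1992, 0.0538]
ee_rot: [[0.213, -0.977, 0.0], [-0.977, -0.213, 0.0], [-0.0, -0.0, -1.0]]
wrist_force: [3.8, -2.8, 3.3]
gripper_width: 0.374
gripper_force: 30.0
```

Emit:
drive_tool(
  rows=[
    [20,0,0,0,0,0,0],
  ],
)

```text
time_s: 18.85
tcp_pos: [0.5154, 0.1992, 0.0538]
ee_rot: [[0.212, -0.977, 0.0], [-0.977, -0.212, 0.0], [-0.0, -0.0, -1.0]]
wrist_force: [3.1, -2.4, 3.7]
gripper_width: 0.368
gripper_force: 30.0
```

Emit:
drive_tool(
  rows=[
    [20,0,0,0.08,0,0,0.125],
    [20,0,0,0.08,0,0,0.125],
    [20,0,0,0,0,0,0],
  ],
)

```text
time_s: 19.1
tcp_pos: [0.5154, 0.1992, 0.0539]
ee_rot: [[0.45, -0.893, 0.0], [-0.893, -0.45, 0.0], [-0.0, -0.0, -1.0]]
wrist_force: [3.9, -3.2, 2.8]
gripper_width: 0.372
gripper_force: 30.0
```

Emit:
drive_tool(
  rows=[
    [20,0,0,0,0,0,0],
  ],
)

```text
time_s: 19.18
tcp_pos: [0.5154, 0.1992, 0.0539]
ee_rot: [[0.446, -0.895, 0.0], [-0.895, -0.446, 0.0], [-0.0, -0.0, -1.0]]
wrist_force: [4.5, -3.1, 2.0]
gripper_width: 0.369
gripper_force: 30.0
```

Emit:
drive_tool(
  rows=[
    [20,0,0,0,0,0,0],
  ],
)

```text
time_s: 19.27
tcp_pos: [0.5154, 0.1992, 0.0539]
ee_rot: [[0.446, -0.895, -0.0], [-0.895, -0.446, 0.0], [-0.0, -0.0, -1.0]]
wrist_force: [3.4, -2.8, 2.0]
gripper_width: 0.371
gripper_force: 30.0
```

Emit:
drive_tool(
  rows=[
    [20,0,0,0,0,0,0],
  ],
)

```text
time_s: 19.35
tcp_pos: [0.5154, 0.1992, 0.0539]
ee_rot: [[0.447, -0.895, 0.0], [-0.895, -0.447, 0.0], [-0.0, -0.0, -1.0]]
wrist_force: [3.6, -2.4, 2.5]
gripper_width: 0.367
gripper_force: 30.0
```

```bash
python3 st.py
```

```text
[0.51543 0.19922 0.05387] [ 3.59404 -2.43593  2.52327] [-0.87505 -1.16611  0.08956] [ 37.93783  24.88735 -21.44306  -0.00646 -43.66567 -11.39681] -1.1076498131985206
```

Emit:
drive_tool(
  rows=[
    [20,0,0,0,0,0,-0.125],
    [20,0,0,0,0,0,-0.125],
    [20,0,0,-0.02,0,0,-0.125],
    [20,0,0,-0.02,0,0,-0.125],
    [20,0,0,0,0,0,0],
  ],
)

```text
time_s: 19.77
tcp_pos: [0.5154, 0.1991, 0.0538]
ee_rot: [[-0.041, -0.999, -0.0], [-0.999, 0.041, -0.0], [0.0, 0.0, -1.0]]
wrist_force: [3.6, -2.6, 1.6]
gripper_width: 0.37
gripper_force: 30.0
```

Emit:
drive_tool(
  rows=[
    [20,0,0,0,0,0,-0.125],
    [20,0,0,-0.02,0,0,-0.125],
    [20,0,0,0,0,0,-0.125],
    [20,0,0,-0.02,0,0,-0.125],
    [20,0,0,0,0,0,0],
  ],
)

```text
time_s: 20.18
tcp_pos: [0.5153, 0.1989, 0.0537]
ee_rot: [[-0.515, -0.857, -0.0], [-0.857, 0.515, -0.0], [0.001, 0.0, -1.0]]
wrist_force: [4.0, -3.1, 2.2]
gripper_width: 0.37
gripper_force: 30.0
```

```bash
python3 st.py
```

```text
[0.51528 0.19894 0.05372] [ 3.96398 -3.08547  2.19324] [-1.1656  -1.35861 -0.04841] [ 37.92901  24.89367 -21.46453   0.00377 -43.67303 -68.94678] -2.1121108674199993
```

Emit:
drive_tool(
  rows=[
    [20,0,0,0,0,0,-0.125],
    [20,0,0,0,0,0,-0.125],
    [20,0,0,0,0,0,-0.125],
    [20,0,0,0,0,0,-0.125],
    [20,0,0,0,0,0,-0.125],
  ],
)

```text
time_s: 20.6
tcp_pos: [0.5151, 0.1989, 0.0536]
ee_rot: [[-0.92, -0.392, -0.001], [-0.392, 0.92, -0.001], [0.001, -0.0, -1.0]]
wrist_force: [4.2, -3.0, 1.8]
gripper_width: 0.369
gripper_force: 30.0
```

Emit:
drive_tool(
  rows=[
    [20,0,0,0,0,0,0],
    [20,0,0,0,0,0,0],
    [20,0,0,0,0,0,0],
  ],
)

```text
time_s: 20.85
tcp_pos: [0.5151, 0.199, 0.0537]
ee_rot: [[-0.916, -0.401, -0.001], [-0.401, 0.916, -0.0], [0.001, -0.0, -1.0]]
wrist_force: [4.1, -2.1, 1.8]
gripper_width: 0.371
gripper_force: 30.0
```

```bash
python3 st.py
```

```text
[0.51508 0.19895 0.05366] [ 4.09805 -2.1224   1.77178] [-1.05709 -1.20683 -0.0702 ] [  37.93432   24.89287  -21.46958   -0.01698  -43.68617 -104.29687] -2.729255710044917
```

Emit:
drive_tool(
  rows=[
    [20,0,0,0,0,0,0],
  ],
)

```text
time_s: 20.93
tcp_pos: [0.5151, 0.199, 0.0537]
ee_rot: [[-0.916, -0.4, -0.001], [-0.4, 0.916, -0.0], [0.001, -0.0, -1.0]]
wrist_force: [3.9, -3.0, 0.9]
gripper_width: 0.368
gripper_force: 30.0
```

Emit:
drive_tool(
  rows=[
    [20,0,0,0,0,0,0],
  ],
)

```text
time_s: 21.02
tcp_pos: [0.5151, 0.199, 0.0537]
ee_rot: [[-0.917, -0.4, -0.001], [-0.4, 0.917, -0.0], [0.001, -0.0, -1.0]]
wrist_force: [3.5, -2.0, 2.2]
gripper_width: 0.372
gripper_force: 30.0
```

Emit:
drive_tool(
  rows=[
    [20,0,0,0,0,0,0],
  ],
)

```text
time_s: 21.1
tcp_pos: [0.5151, 0.199, 0.0537]
ee_rot: [[-0.917, -0.4, -0.001], [-0.4, 0.917, -0.0], [0.001, -0.0, -1.0]]
wrist_force: [3.5, -3.0, 1.6]
gripper_width: 0.373
gripper_force: 30.0
```

```bash
python3 st.py
```

```text
[0.51512 0.19898 0.05369] [ 3.54495 -3.04141  1.59173] [-1.04768 -1.15017 -0.04411] [  37.93614   24.89007  -21.47001   -0.01326  -43.68065 -104.36479] -2.730362489179816
```

Emit:
drive_tool(
  rows=[
    [20,0.2,-0.15,0,0,0,0],
    [20,0,0,0,0,0,0],
    [20,0,0,0,0,0,0],
  ],
)

```text
time_s: 21.35
tcp_pos: [0.5152, 0.1989, 0.0537]
ee_rot: [[-0.917, -0.399, -0.001], [-0.399, 0.917, -0.0], [0.001, 0.0, -1.0]]
wrist_force: [3.0, -2.4, 1.5]
gripper_width: 0.372
gripper_force: 30.0
```

Emit:
drive_tool(
  rows=[
    [20,0.2,-0.15,0,0,0,0],
    [20,0,0,0,0,0,0],
    [20,0,0,0,0,0,0],
  ],
)

```text
time_s: 21.6
tcp_pos: [0.5154, 0.1988, 0.0537]
ee_rot: [[-0.917, -0.399, -0.001], [-0.399, 0.917, -0.0], [0.001, 0.0, -1.0]]
wrist_force: [2.1, -1.3, 1.2]
gripper_width: 0.37
gripper_force: 30.0
```

```bash
python3 st.py
```

```text
[0.5154  0.19882 0.05372] [ 2.13469 -1.3025   1.21891] [-0.6044  -0.47752 -0.04857] [  37.89626   24.90658  -21.42746   -0.03259  -43.70861 -104.34394] -2.7309383700179484
```

Emit:
drive_tool(
  rows=[
    [20,0.2,-0.15,0,0,0,0],
    [20,0.2,-0.1,0,0,0,0],
    [20,0,0,0.03,0,0,0],
    [20,0,0,0,0,0,0],
    [20,0,0,0,0,0,0],
  ],
)

```text
time_s: 22.02
tcp_pos: [0.5157, 0.1987, 0.0537]
ee_rot: [[-0.917, -0.399, -0.001], [-0.399, 0.917, -0.0], [0.001, 0.0, -1.0]]
wrist_force: [-0.6, 0.7, 0.8]
gripper_width: 0.374
gripper_force: 30.0
```

Emit:
drive_tool(
  rows=[
    [20,0,0,0,0,0,0],
  ],
)

```text
time_s: 22.1
tcp_pos: [0.5157, 0.1986, 0.0537]
ee_rot: [[-0.917, -0.399, -0.001], [-0.399, 0.917, -0.0], [0.001, 0.0, -1.0]]
wrist_force: [-0.6, 1.2, 0.7]
gripper_width: 0.372
gripper_force: 30.0
```

Emit:
drive_tool(
  rows=[
    [20,0,0,0,0,0,0],
  ],
)

```text
time_s: 22.18
tcp_pos: [0.5157, 0.1986, 0.0537]
ee_rot: [[-0.917, -0.399, -0.001], [-0.399, 0.917, -0.0], [0.001, 0.0, -1.0]]
wrist_force: [-1.9, 0.6, 0.3]
gripper_width: 0.37
gripper_force: 30.0
```

```bash
python3 st.py
```

```text
[0.5157  0.19863 0.05374] [-1.933    0.59885  0.25517] [0.21173 0.51427 0.02028] [  37.85557   24.92354  -21.38955   -0.04169  -43.73124 -104.2973 ] -2.73094901076665
```

Emit:
drive_tool(
  rows=[
    [20,-0.15,0.1,0.1,0,0,0],
    [20,0,0,0,0,0,0],
    [20,0,0,0,0,0,0],
    [20,0,0,0,0,0,0],
  ],
)

```text
time_s: 22.52
tcp_pos: [0.5157, 0.1986, 0.0538]
ee_rot: [[-0.917, -0.399, -0.001], [-0.399, 0.917, -0.0], [0.001, 0.0, -1.0]]
wrist_force: [-2.3, 1.3, -0.9]
gripper_width: 0.372
gripper_force: 30.0
```

```bash
python3 st.py
```

```text
[0.51574 0.19862 0.05379] [-2.26719  1.28181 -0.91778] [ 0.28586  0.54708 -0.02481] [  37.85825   24.9176   -21.39578   -0.02561  -43.72412 -104.31838] -2.7310675039776178
```

Emit:
drive_tool(
  rows=[
    [20,0,0,0.1,0,0,0],
    [20,0,0,0,0,0,0],
    [20,0,0,0,0,0,0],
    [20,0,0,0,0,0,0],
  ],
)

```text
time_s: 22.85
tcp_pos: [0.5157, 0.1986, 0.0538]
ee_rot: [[-0.917, -0.399, -0.001], [-0.399, 0.917, -0.0], [0.001, 0.0, -1.0]]
wrist_force: [-1.9, 1.8, -2.7]
gripper_width: 0.372
gripper_force: 30.0
```

```bash
python3 st.py
```

```text
[0.51574 0.19857 0.05383] [-1.8725   1.79024 -2.7258 ] [ 0.327    0.61818 -0.01214] [  37.85624   24.91452  -21.39443   -0.02132  -43.7348  -104.31424] -2.73097607914547
```

Emit:
drive_tool(
  rows=[
    [20,0,0,0.1,0,0,0],
    [20,0,0,0,0,0,0],
    [20,0,0,0,0,0,0],
    [20,0,0,0,0,0,0],
  ],
)

```text
time_s: 23.18
tcp_pos: [0.5158, 0.1986, 0.0539]
ee_rot: [[-0.917, -0.399, -0.001], [-0.399, 0.917, -0.0], [0.001, 0.0, -1.0]]
wrist_force: [-2.4, 1.6, -4.8]
gripper_width: 0.373
gripper_force: 30.0
```

```bash
python3 st.py
```

```text
[0.51576 0.19857 0.05395] [-2.43146  1.59134 -4.80502] [ 0.46641  0.58154 -0.03084] [  37.85574   24.90564  -21.38916   -0.01822  -43.7449  -104.31712] -2.730995904323418
```

Emit:
drive_tool(
  rows=[
    [20,0,0,0.1,0,0,0],
    [20,0,0,0,0,0,0],
    [20,0,0,0,0,0,0],
    [20,0,0,0,0,0,0],
  ],
)

```text
time_s: 23.52
tcp_pos: [0.5157, 0.1985, 0.054]
ee_rot: [[-0.917, -0.399, -0.001], [-0.399, 0.917, -0.0], [0.001, 0.0, -1.0]]
wrist_force: [-3.1, 1.2, -6.2]
gripper_width: 0.369
gripper_force: 30.0
```

```bash
python3 st.py
```

```text
[0.51575 0.19855 0.054  ] [-3.08428  1.17768 -6.19764] [ 0.42938  0.52112 -0.0363 ] [  37.85472   24.90086  -21.38642   -0.01908  -43.75542 -104.31564] -2.730998733386256
```

Emit:
drive_tool(
  rows=[
    [20,0,0,0.1,0,0,0],
    [20,0,0,0,0,0,0],
    [20,0,0,0,0,0,0],
    [20,0,0,0,0,0,0],
  ],
)

```text
time_s: 23.85
tcp_pos: [0.5158, 0.1985, 0.0541]
ee_rot: [[-0.917, -0.399, -0.001], [-0.399, 0.917, -0.0], [0.001, -0.0, -1.0]]
wrist_force: [-1.1, 2.1, -7.6]
gripper_width: 0.368
gripper_force: 30.0
```

```bash
python3 st.py
```

```text
[0.51579 0.19852 0.05411] [-1.05124  2.09854 -7.60397] [ 0.48404  0.50507 -0.04041] [  37.85162   24.89361  -21.38124   -0.01418  -43.76596 -104.31575] -2.7309930290031406
```

Emit:
drive_tool(
  rows=[
    [20,-0.2,0.2,-0.2,0,0,0],
    [20,-0.1,0.1,-0.15,0,0,0],
    [20,0,0,0,0,0,0],
  ],
)

```text
time_s: 24.1
tcp_pos: [0.5157, 0.1987, 0.0541]
ee_rot: [[-0.917, -0.399, -0.0], [-0.399, 0.917, -0.001], [0.0, -0.0, -1.0]]
wrist_force: [-0.8, -0.5, -7.3]
gripper_width: 0.369
gripper_force: 30.0
```

Emit:
drive_tool(
  rows=[
    [20,0,0,-0.02,0,0,-0.12],
    [20,0,0,-0.02,0,0,-0.12],
    [20,0,0,-0.02,0,0,-0.12],
    [20,0,0,0,0,0,0],
    [20,0,0,0,0,0,0],
  ],
)

```text
time_s: 24.52
tcp_pos: [0.5157, 0.1988, 0.054]
ee_rot: [[-0.999, -0.054, -0.0], [-0.054, 0.999, -0.0], [0.0, -0.0, -1.0]]
wrist_force: [-0.1, 0.6, -7.8]
gripper_width: 0.37
gripper_force: 30.0
```

```bash
python3 st.py
```

```text
[0.51569 0.19876 0.05399] [-0.09857  0.59775 -7.79362] [-0.02639  0.29614 -0.08171] [  37.88736   24.89335  -21.4129     0.00719  -43.71777 -124.82232] -3.0880068588195533
```

Emit:
drive_tool(
  rows=[
    [20,0,0,0,0,0,0],
  ],
)

```text
time_s: 24.6
tcp_pos: [0.5157, 0.1988, 0.054]
ee_rot: [[-0.999, -0.053, -0.0], [-0.053, 0.999, -0.0], [0.0, -0.0, -1.0]]
wrist_force: [-0.5, 0.2, -7.8]
gripper_width: 0.369
gripper_force: 30.0
```

Emit:
drive_tool(
  rows=[
    [20,0,0,0,0,0,0],
  ],
)

```text
time_s: 24.68
tcp_pos: [0.5157, 0.1988, 0.054]
ee_rot: [[-0.999, -0.052, -0.0], [-0.052, 0.999, -0.0], [0.0, -0.0, -1.0]]
wrist_force: [-2.0, -0.0, -8.0]
gripper_width: 0.371
gripper_force: 30.0
```

```bash
python3 st.py
```

```text
[0.51568 0.19877 0.05401] [-2.03693 -0.04591 -7.96794] [-0.09323  0.29631 -0.04212] [  37.88809   24.89119  -21.4128     0.00477  -43.71622 -124.89264] -3.0892519747408524
```

Emit:
drive_tool(
  rows=[
    [20,0,0,0,0,0,-0.1],
    [20,0,0,0,0,0,-0.1],
    [20,0,0,0,0,0,0],
    [20,0,0,0,0,0,0],
  ],
)

```text
time_s: 25.02
tcp_pos: [0.5157, 0.1989, 0.054]
ee_rot: [[-0.989, 0.146, -0.0], [0.146, 0.989, -0.0], [0.0, -0.0, -1.0]]
wrist_force: [-1.5, -0.5, -6.8]
gripper_width: 0.371
gripper_force: 30.0
```

```bash
python3 st.py
```

```text
[0.5157  0.19886 0.05397] [-1.545   -0.53862 -6.78848] [-0.20025  0.17112 -0.06531] [  37.89419   24.8955   -21.41066    0.00358  -43.71051 -136.26793] 2.995488522251251
```

Emit:
drive_tool(
  rows=[
    [20,0,0,-0.12,0,0,0],
    [20,0,0,0,0,0,0],
    [20,0,0,0,0,0,0],
    [20,0,0,0,0,0,0],
  ],
)

```text
time_s: 25.35
tcp_pos: [0.5157, 0.1989, 0.0539]
ee_rot: [[-0.989, 0.148, -0.0], [0.148, 0.989, -0.0], [0.0, -0.0, -1.0]]
wrist_force: [-0.6, -0.9, -6.9]
gripper_width: 0.369
gripper_force: 30.0
```

```bash
python3 st.py
```

```text
[0.51571 0.19887 0.05394] [-0.55504 -0.87002 -6.925  ] [-0.28425  0.25407 -0.07669] [  37.89447   24.89768  -21.41282    0.00473  -43.70329 -136.40148] 2.99317696379967
```

Emit:
drive_tool(
  rows=[
    [20,0,0,-0.12,0,0,0],
    [20,0,0,0,0,0,0],
    [20,0,0,0,0,0,0],
    [20,0,0,0,0,0,0],
  ],
)

```text
time_s: 25.68
tcp_pos: [0.5158, 0.1989, 0.0539]
ee_rot: [[-0.989, 0.148, -0.0], [0.148, 0.989, -0.0], [-0.0, -0.0, -1.0]]
wrist_force: [-0.7, -0.8, -6.1]
gripper_width: 0.368
gripper_force: 30.0
```

```bash
python3 st.py
```

```text
[0.51577 0.19889 0.05391] [-0.7263  -0.80238 -6.06205] [-0.42222  0.3709   0.00825] [  37.89383   24.90121  -21.41396    0.0079   -43.68963 -136.43747] 2.992577649199844
```

Emit:
drive_tool(
  rows=[
    [20,0,0,-0.12,0,0,0],
    [20,0,0,0,0,0,0],
    [20,0,0,0,0,0,0],
    [20,0,0,0,0,0,0],
  ],
)

```text
time_s: 26.02
tcp_pos: [0.5158, 0.1989, 0.0538]
ee_rot: [[-0.989, 0.149, 0.0], [0.149, 0.989, -0.0], [-0.0, -0.0, -1.0]]
wrist_force: [-1.1, -0.8, -4.7]
gripper_width: 0.372
gripper_force: 30.0
```

```bash
python3 st.py
```

```text
[0.5158  0.19895 0.05385] [-1.12659 -0.76154 -4.74003] [-0.56623  0.50504 -0.07127] [  37.89695   24.90741  -21.41527    0.00798  -43.67599 -136.44622] 2.992480398349059
```

Emit:
drive_tool(
  rows=[
    [20,0,0,-0.12,0,0,0],
    [20,0,0,-0.05,0,0,0],
    [20,0,0,0,0,0,0],
    [20,0,0,0,0,0,0],
  ],
)

```text
time_s: 26.35
tcp_pos: [0.5158, 0.199, 0.0538]
ee_rot: [[-0.989, 0.148, 0.0], [0.148, 0.989, -0.0], [-0.0, 0.0, -1.0]]
wrist_force: [-3.4, -1.9, -2.7]
gripper_width: 0.371
gripper_force: 30.0
```

```bash
python3 st.py
```

```text
[0.51585 0.199   0.05378] [-3.4173  -1.94753 -2.70135] [-0.61637  0.66882 -0.00246] [  37.89946   24.91428  -21.41832    0.01228  -43.65749 -136.44682] 2.9925679689552793
```

Emit:
drive_tool(
  rows=[
    [38,0,0,-0.05,0,0,0],
    [40,0,0,0,0,0,0],
    [44,0,0,0,0,0,0],
    [44,0,0,0,0,0,0],
    [44,0,0,0,0,0,0],
  ],
)

```text
time_s: 26.77
tcp_pos: [0.5173, 0.2001, 0.0545]
ee_rot: [[-0.989, 0.148, 0.004], [0.148, 0.989, 0.002], [-0.003, 0.003, -1.0]]
wrist_force: [-0.1, -0.5, 0.4]
gripper_width: 0.434
gripper_force: 0.0
```

```bash
python3 st.py
```

```text
[0.51732 0.20012 0.05447] [-0.1426  -0.52975  0.35264] [-0.00668  0.00917 -0.0026 ] [  37.90722   24.90312  -21.31239    0.0373   -43.54551 -136.44512] 2.9930448181562133
```

Emit:
drive_tool(
  rows=[
    [40,0,0,0,0,0,0],
    [36,0,0,0,0,0,0],
    [25,0,0,0,0,0,0],
    [20,0,0,0,0,0,0],
    [20,0,0,0,0,0,0],
  ],
)

```text
time_s: 27.18
tcp_pos: [0.5162, 0.199, 0.0539]
ee_rot: [[-0.989, 0.148, 0.001], [0.148, 0.989, 0.0], [-0.001, 0.0, -1.0]]
wrist_force: [0.1, -1.0, 2.9]
gripper_width: 0.37
gripper_force: 30.0
```

Emit:
drive_tool(
  rows=[
    [20,0,0,0,0,0,0],
    [20,0,0,0,0,0,0],
  ],
)

```text
time_s: 27.35
tcp_pos: [0.5162, 0.199, 0.0539]
ee_rot: [[-0.989, 0.148, 0.001], [0.148, 0.989, 0.0], [-0.001, 0.0, -1.0]]
wrist_force: [1.1, -1.1, 2.9]
gripper_width: 0.367
gripper_force: 30.0
```

```bash
python3 st.py
```

```text
[0.51622 0.19898 0.05385] [ 1.11091 -1.09854  2.86048] [-0.7304  -0.39023  0.05538] [  37.88307   24.91797  -21.40638    0.03724  -43.62872 -136.44658] 2.9926013693253712
```

Emit:
drive_tool(
  rows=[
    [20,0.1,-0.1,0.1,0,0,0],
    [20,0,0,0,0,0,0],
    [20,0,0,0,0,0,0],
  ],
)

```text
time_s: 27.6
tcp_pos: [0.5162, 0.199, 0.0538]
ee_rot: [[-0.989, 0.148, 0.001], [0.148, 0.989, 0.0], [-0.001, 0.0, -1.0]]
wrist_force: [1.2, -1.7, 3.6]
gripper_width: 0.369
gripper_force: 30.0
```

```bash
python3 st.py
```

```text
[0.51619 0.19899 0.05385] [ 1.18858 -1.73083  3.56813] [-0.61656 -0.3439   0.06236] [  37.87838   24.92041  -21.39578    0.01911  -43.6428  -136.43178] 2.992548727011794
```

Emit:
drive_tool(
  rows=[
    [20,0,0,0.1,0,0,0],
    [20,0,0,0,0,0,0],
    [20,0,0,0,0,0,0],
  ],
)

```text
time_s: 27.85
tcp_pos: [0.5161, 0.199, 0.0538]
ee_rot: [[-0.989, 0.149, 0.001], [0.149, 0.989, 0.0], [-0.001, 0.0, -1.0]]
wrist_force: [2.2, -2.2, 3.4]
gripper_width: 0.368
gripper_force: 30.0
```

```bash
python3 st.py
```

```text
[0.51613 0.19899 0.05384] [ 2.24339 -2.17176  3.36166] [-0.65583 -0.5249   0.04509] [  37.88078   24.91994  -21.39743    0.01421  -43.64755 -136.43293] 2.992508680176417
```

Emit:
drive_tool(
  rows=[
    [20,0,0,0.1,0,0,0],
    [20,0,0,0,0,0,0],
    [20,0,0,0,0,0,0],
  ],
)

```text
time_s: 28.1
tcp_pos: [0.5161, 0.199, 0.0538]
ee_rot: [[-0.989, 0.149, 0.0], [0.149, 0.989, 0.0], [-0.0, 0.0, -1.0]]
wrist_force: [2.1, -1.8, 3.1]
gripper_width: 0.37
gripper_force: 30.0
```

```bash
python3 st.py
```

```text
[0.51608 0.19897 0.05383] [ 2.12264 -1.81029  3.13049] [-0.64596 -0.61052  0.07279] [  37.8806    24.91953  -21.39736    0.01     -43.65621 -136.43088] 2.992488324908542
```

Emit:
drive_tool(
  rows=[
    [20,0,0,0.1,0,0,0],
    [20,0,0,0,0,0,0],
    [20,0,0,0,0,0,0],
  ],
)

```text
time_s: 28.35
tcp_pos: [0.516, 0.199, 0.0538]
ee_rot: [[-0.989, 0.149, 0.0], [0.149, 0.989, 0.0], [-0.0, 0.0, -1.0]]
wrist_force: [2.6, -2.0, 3.6]
gripper_width: 0.373
gripper_force: 30.0
```

```bash
python3 st.py
```

```text
[0.516   0.19896 0.05383] [ 2.5753  -2.02412  3.56307] [-0.62636 -0.75799 -0.00753] [  37.88176   24.91862  -21.39728    0.00244  -43.66678 -136.4329 ] 2.9923779348108197
```

Emit:
drive_tool(
  rows=[
    [20,0,0,0.1,0,0,0],
    [20,0,0,0,0,0,0],
    [20,0,0,0,0,0,0],
  ],
)

```text
time_s: 28.6
tcp_pos: [0.516, 0.199, 0.0539]
ee_rot: [[-0.989, 0.149, 0.0], [0.149, 0.989, 0.0], [-0.0, 0.0, -1.0]]
wrist_force: [2.9, -3.0, 2.7]
gripper_width: 0.367
gripper_force: 30.0
```

```bash
python3 st.py
```

```text
[0.51596 0.19898 0.0539 ] [ 2.91147 -3.04562  2.72665] [-0.53222 -0.87058  0.02679] [  37.88553   24.9113   -21.39487   -0.00021  -43.67829 -136.43101] 2.9924434173831007
```

Emit:
drive_tool(
  rows=[
    [20,0,0,0.1,0,0,0],
    [20,0,0,0,0,0,0],
    [20,0,0,0,0,0,0],
  ],
)

```text
time_s: 28.85
tcp_pos: [0.5159, 0.1989, 0.0539]
ee_rot: [[-0.989, 0.149, 0.0], [0.149, 0.989, 0.0], [-0.0, 0.0, -1.0]]
wrist_force: [3.8, -1.3, -0.0]
gripper_width: 0.372
gripper_force: 30.0
```

```bash
python3 st.py
```

```text
[0.51592 0.19894 0.05393] [ 3.81607 -1.34435 -0.00241] [-0.55409 -1.06089  0.00673] [  37.88319   24.90773  -21.39482   -0.00286  -43.6885  -136.43244] 2.9923439781901724
```

Emit:
drive_tool(
  rows=[
    [20,0,0,0.1,0,0,0],
    [20,0,0,0,0,0,0],
    [20,0,0,0,0,0,0],
  ],
)

```text
time_s: 29.1
tcp_pos: [0.5159, 0.1989, 0.054]
ee_rot: [[-0.989, 0.149, 0.0], [0.149, 0.989, 0.0], [0.0, 0.0, -1.0]]
wrist_force: [3.3, -0.8, -1.2]
gripper_width: 0.369
gripper_force: 30.0
```

```bash
python3 st.py
```

```text
[0.51586 0.19894 0.05398] [ 3.34046 -0.78772 -1.19979] [-0.47441 -1.16782  0.04517] [  37.88547   24.90149  -21.39331   -0.00808  -43.70052 -136.43219] 2.9923222444232254
```

Emit:
drive_tool(
  rows=[
    [20,0,0,0.1,0,0,0],
    [20,0,0,0,0,0,0],
    [20,0,0,0,0,0,0],
  ],
)

```text
time_s: 29.35
tcp_pos: [0.5158, 0.1989, 0.054]
ee_rot: [[-0.989, 0.149, -0.0], [0.149, 0.989, 0.0], [0.0, 0.0, -1.0]]
wrist_force: [3.8, -1.7, -3.4]
gripper_width: 0.373
gripper_force: 30.0
```

```bash
python3 st.py
```

```text
[0.51582 0.19892 0.054  ] [ 3.76514 -1.73169 -3.39363] [-0.39995 -1.32674  0.01256] [  37.88538   24.90018  -21.3909    -0.0106   -43.71356 -136.43342] 2.992267367128559
```

Emit:
drive_tool(
  rows=[
    [20,0.3,-0.1,0,0,0,0],
    [20,0.3,-0.1,0,0,0,0],
    [20,0,0,0,0,0,0],
    [20,0,0,0,0,0,0],
  ],
)

```text
time_s: 29.68
tcp_pos: [0.516, 0.1988, 0.054]
ee_rot: [[-0.989, 0.149, -0.001], [0.149, 0.989, 0.0], [0.001, -0.0, -1.0]]
wrist_force: [3.0, -0.5, -1.8]
gripper_width: 0.37
gripper_force: 30.0
```

```bash
python3 st.py
```

```text
[0.51605 0.19877 0.05403] [ 3.02759 -0.53157 -1.77288] [ 0.03937 -0.72816  0.04374] [  37.84529   24.92445  -21.33041   -0.03934  -43.77749 -136.37407] 2.99224140822916
```

Emit:
drive_tool(
  rows=[
    [20,0.1,0,0.1,0,0,0],
    [20,0,0,0,0,0,0],
    [20,0,0,0,0,0,0],
  ],
)

```text
time_s: 29.93
tcp_pos: [0.5161, 0.1987, 0.054]
ee_rot: [[-0.989, 0.149, -0.001], [0.149, 0.989, -0.0], [0.001, -0.0, -1.0]]
wrist_force: [1.9, 0.3, -4.2]
gripper_width: 0.37
gripper_force: 30.0
```

```bash
python3 st.py
```

```text
[0.51611 0.19868 0.05405] [ 1.92089  0.31225 -4.20957] [ 0.29572 -0.59174  0.02764] [  37.83504   24.92984  -21.3192    -0.03624  -43.7941  -136.36828] 2.992202748032608
```

Emit:
drive_tool(
  rows=[
    [20,0.1,0,0.1,0,0,0],
    [20,0,0,0,0,0,0],
    [20,0,0,0,0,0,0],
  ],
)

```text
time_s: 30.18
tcp_pos: [0.5162, 0.1986, 0.0541]
ee_rot: [[-0.989, 0.149, -0.001], [0.149, 0.989, -0.0], [0.001, -0.0, -1.0]]
wrist_force: [0.4, 0.3, -5.7]
gripper_width: 0.371
gripper_force: 30.0
```

```bash
python3 st.py
```

```text
[0.5162  0.19862 0.0541 ] [ 0.39325  0.25073 -5.66143] [ 0.48732 -0.40747  0.0968 ] [  37.82344   24.93322  -21.3024    -0.03668  -43.81423 -136.36311] 2.9920849861535697
```

Emit:
drive_tool(
  rows=[
    [20,0.1,0,0.1,0,0,0],
    [20,0,0,0,0,0,0],
    [20,0,0,0,0,0,0],
  ],
)

```text
time_s: 30.43
tcp_pos: [0.5163, 0.1986, 0.0542]
ee_rot: [[-0.989, 0.149, -0.001], [0.149, 0.989, -0.0], [0.001, -0.0, -1.0]]
wrist_force: [0.7, 2.3, -5.4]
gripper_width: 0.366
gripper_force: 30.0
```

```bash
python3 st.py
```

```text
[0.51629 0.19859 0.05416] [ 0.72686  2.31246 -5.43122] [ 0.60739 -0.19619  0.0533 ] [  37.81565   24.93598  -21.28618   -0.03459  -43.83241 -136.35744] 2.992074302682363
```

Emit:
drive_tool(
  rows=[
    [20,0,0,0.1,0,0,0],
    [20,0,0,0,0,0,0],
    [20,0,0,0,0,0,0],
  ],
)

```text
time_s: 30.68
tcp_pos: [0.5163, 0.1985, 0.0542]
ee_rot: [[-0.989, 0.149, -0.001], [0.149, 0.989, -0.0], [0.001, -0.0, -1.0]]
wrist_force: [0.1, 1.4, -7.2]
gripper_width: 0.373
gripper_force: 30.0
```

```bash
python3 st.py
```

```text
[0.51632 0.19855 0.05423] [ 0.14662  1.37654 -7.23226] [ 0.64939 -0.16163  0.06763] [  37.81251   24.93144  -21.28157   -0.02963  -43.84396 -136.35434] 2.9921361340742476
```

Emit:
drive_tool(
  rows=[
    [20,0,0,0.1,0,0,0],
    [20,0,0,0,0,0,0],
    [20,0,0,0,0,0,0],
  ],
)

```text
time_s: 30.93
tcp_pos: [0.5163, 0.1985, 0.0543]
ee_rot: [[-0.989, 0.149, -0.001], [0.149, 0.989, -0.0], [0.001, -0.0, -1.0]]
wrist_force: [0.2, 2.0, -9.0]
gripper_width: 0.365
gripper_force: 30.0
```

```bash
python3 st.py
```

```text
[0.51633 0.19853 0.05431] [ 0.15877  1.99996 -8.98991] [ 0.7986  -0.18909  0.05836] [  37.81114   24.92549  -21.27747   -0.02785  -43.85484 -136.35343] 2.9921506607611423
```

Emit:
drive_tool(
  rows=[
    [20,0,0,0.1,0,0,0],
    [20,0,0,0,0,0,0],
    [20,0,0,0,0,0,0],
  ],
)

```text
time_s: 31.18
tcp_pos: [0.5163, 0.1985, 0.0544]
ee_rot: [[-0.989, 0.149, -0.001], [0.149, 0.989, -0.0], [0.001, -0.001, -1.0]]
wrist_force: [0.6, 2.6, -11.6]
gripper_width: 0.371
gripper_force: 30.0
```

```bash
python3 st.py
```

```text
[0.51634 0.1985  0.0544 ] [  0.56219   2.57623 -11.62054] [ 0.81155 -0.14437  0.03344] [  37.80931   24.91821  -21.27397   -0.02503  -43.86622 -136.35522] 2.992123132482054
```

Emit:
drive_tool(
  rows=[
    [20,0,0.1,-0.2,0,0,0.1],
    [20,0,0.1,-0.2,0,0,0],
    [20,0,0,-0.1,0,0,0],
    [20,0,0,0,0,0,0],
    [20,0,0,0,0,0,0],
  ],
)

```text
time_s: 31.6
tcp_pos: [0.5164, 0.1987, 0.0543]
ee_rot: [[-0.999, 0.05, -0.001], [0.05, 0.999, -0.0], [0.001, -0.0, -1.0]]
wrist_force: [-0.8, 2.0, -9.5]
gripper_width: 0.371
gripper_force: 30.0
```

```bash
python3 st.py
```

```text
[0.51645 0.19867 0.05432] [-0.77391  2.0247  -9.49727] [0.5753  0.16438 0.07438] [  37.82478   24.93039  -21.27661   -0.00468  -43.8375  -130.7083 ] 3.091206451365215
```

Emit:
drive_tool(
  rows=[
    [20,0,0.1,-0.2,0,0,0],
    [20,0,0,0,0,0,0],
    [20,0,0,0,0,0,0],
    [20,0,0,0,0,0,0],
    [20,0,0,0,0,0,0],
  ],
)

```text
time_s: 32.02
tcp_pos: [0.5166, 0.1987, 0.0542]
ee_rot: [[-0.999, 0.049, -0.0], [0.049, 0.999, -0.0], [0.0, -0.0, -1.0]]
wrist_force: [-0.9, 0.4, -6.5]
gripper_width: 0.367
gripper_force: 30.0
```

Emit:
drive_tool(
  rows=[
    [20,0,0.1,-0.2,0,0,0],
    [20,0,0,0,0,0,0],
    [20,0,0,0,0,0,0],
    [20,0,0,0,0,0,0],
    [20,0,0,0,0,0,0],
  ],
)

```text
time_s: 32.43
tcp_pos: [0.5166, 0.1989, 0.0541]
ee_rot: [[-0.999, 0.049, -0.0], [0.049, 0.999, -0.0], [0.0, -0.0, -1.0]]
wrist_force: [-2.1, -0.1, -4.0]
gripper_width: 0.367
gripper_force: 30.0
```

```bash
python3 st.py
```

```text
[0.51665 0.19888 0.05412] [-2.12933 -0.14748 -3.97111] [-0.05469  0.65584  0.03032] [  37.83639   24.95793  -21.27188    0.01215  -43.79735 -130.65928] 3.092476994852962
```

Emit:
drive_tool(
  rows=[
    [20,-0.2,0,-0.15,0,0,0],
    [20,0,0,0,0,0,0],
    [40,0,0,0,0,0,0],
    [50,0,0,0,0,0,0],
    [60,0,0,0,0,0,0],
  ],
)

```text
time_s: 32.85
tcp_pos: [0.5185, 0.2002, 0.0551]
ee_rot: [[-0.999, 0.048, 0.004], [0.048, 0.999, 0.002], [-0.004, 0.002, -1.0]]
wrist_force: [-0.0, 0.7, 0.9]
gripper_width: 0.478
gripper_force: 0.0
```

Emit:
drive_tool(
  rows=[
    [60,0,0,0,0,0,0],
    [60,0,0,10,0,0,0],
    [60,0,0,20,0,0,0],
    [60,0,0,20,0,0,0],
    [60,0,0,0,0,0,0],
  ],
)

```text
time_s: 33.27
tcp_pos: [0.5198, 0.2009, 0.109]
ee_rot: [[-0.999, 0.048, 0.009], [0.048, 0.999, 0.005], [-0.009, 0.005, -1.0]]
wrist_force: [0.6, 1.1, -0.5]
gripper_width: 0.599
gripper_force: 0.0
```

```bash
python3 st.py; python3 - <<'E'
from h import *
np.set_printoptions(precision=4,suppress=True)
s,p,q=wristpic()
cv2.imwrite("pics/w5.png",cv2.resize(p["frame"][100:350,160:480,::-1],None,fx=2.3,fy=2.3))
for n,c in (("wrist",(p,q)),("scene",None)):
    if c is None: x=capture(n); c=(x,x)
    for l in ["lever_ball","knob_mid"]:
        for r in masks_of(l,c[0])[:1]:
            k=cloud(c[1],r["region"]); print(n,l,r["p"],r["xy"],np.median(k,0),np.percentile(k,[3,97],axis=0).ravel())
E
```

```text
[0.51975 0.20092 0.10903] [ 0.60082  1.12579 -0.45657] [ 0.02556 -0.1205   0.05457] [  37.85789   20.98663  -17.97463    0.12805  -50.46544 -130.67384] 3.0938363666531994
wrist lever_ball 0.81 [324.1, 149.1] [0.4724 0.2029 0.0499] [0.4546 0.1981 0.0465 0.4996 0.2098 0.0533]
wrist knob_mid 0.95 [316.9, 223.0] [0.5122 0.198  0.0806] [0.4989 0.1833 0.065  0.5286 0.2126 0.0821]
scene knob_mid 0.67 [259.7, 255.7] [0.5107 0.2013 0.0801] [0.498  0.1862 0.0667 0.5276 0.2153 0.0844]
```

View pics/w5.png

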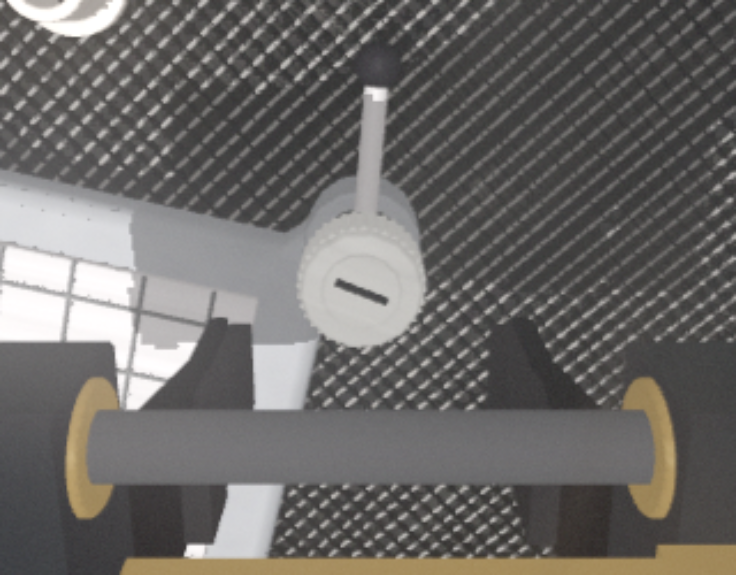

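Emit:
drive_tool(
  rows=[
    [30,-30,-15,0,0,0,0],
    [0,-30,-14,0,0,0,0],
    [0,0,0,-20,0,0,0],
    [0,0,0,0,0,0,0],
    [0,0,0,0,0,0,0],
  ],
)

```text
time_s: 33.98
tcp_pos: [0.4563, 0.1698, 0.0832]
ee_rot: [[-0.999, 0.049, -0.001], [0.049, 0.999, -0.002], [0.001, -0.002, -1.0]]
wrist_force: [0.3, -0.2, 0.7]
gripper_width: 0.306
gripper_force: 0.0
```

Emit:
drive_tool(
  rows=[
    [0,0,0,0,0,0,0],
    [0,0,0,0,0,0,0],
    [0,0,0,0,0,0,0],
    [0,0,0,0,0,0,0],
  ],
)

```text
time_s: 34.32
tcp_pos: [0.4572, 0.1704, 0.084]
ee_rot: [[-0.999, 0.049, 0.001], [0.049, 0.999, 0.0], [-0.001, 0.0, -1.0]]
wrist_force: [0.9, -0.6, -0.1]
gripper_width: 0.038
gripper_force: 0.0
```

```bash
python3 st.py; cat > lv.py <<'E'
from h import *
np.set_printoptions(precision=4,suppress=True)
s,p,q=wristpic(); print(s["gripper_width"])
g=None
x=capture("scene"); y=capture("top")
A=np.array([.515,.1987])
for n,a,b in (("wrist",p,q),("scene",x,x),("top",y,y)):
    for l in ["lever_ball"]:
        for r in masks_of(l,a)[:1]:
            k=cloud(b,r["region"]); k=k[(k[:,2]>.04)&(k[:,2]<.056)]; d=k[:,:2]-A; rr=np.hypot(*d.T); m=(rr>.02)&(rr<.066)
            if m.sum()>3:
                an=np.degrees(np.arctan2(d[m,1],d[m,0])); print(n,round(r["p"],2),m.sum(),"angle",np.median(an),np.percentile(an,[10,90]),"lever",np.radians(174.5-np.median(an)),rr[m].max())
c=(cloud(q,np.ones((400,640),bool))-s["tcp_pos"])@s["ee_rot"]
f=c[(abs(c[:,1])<.03)&(abs(c[:,0])<.02)&(c[:,2]>-.03)&(c[:,2]<0.02)]
if len(f): print("finger",np.percentile(f,[1,99],axis=0))
cv2.imwrite("pics/last.png",cv2.resize(p["frame"][60:350,160:480,::-1],None,fx=2,fy=2))
E
python3 lv.py
```

```text
[0.45716 0.17045 0.08404] [ 0.93669 -0.56664 -0.13226] [-0.10457 -0.00103  0.04651] [  39.56858   17.15167  -28.62642    0.00493  -44.1847  -132.39902] 3.0922536921118677
0.038196378038109956
wrist 0.76 421 angle 174.2751025568809 [169.9091 177.9114] lever 0.00392520086174479 0.06252999570987108
finger [[ 0.0056 -0.0111 -0.0298]
 [ 0.012   0.0092 -0.0078]]
```

Emit:
drive_tool(
  rows=[
    [0,1,1,-25,0,0,0],
    [0,0,0,-26,0,0,0],
    [0,0,0,0,0,0,0],
  ],
)

```text
time_s: 34.87
tcp_pos: [0.4547, 0.1691, 0.0292]
ee_rot: [[-0.999, 0.051, -0.007], [0.051, 0.999, -0.005], [0.007, -0.005, -1.0]]
wrist_force: [-0.5, -1.0, 0.4]
gripper_width: 0.004
gripper_force: 0.0
```

Emit:
drive_tool(
  rows=[
    [0,0,5,0,0,0,0],
    [0,0,5,0,0,0,0],
    [0,0,4,0,0,0,-0.04],
    [0,0,0,0,0,0,0],
  ],
)

```text
time_s: 35.2
tcp_pos: [0.4589, 0.1869, 0.0345]
ee_rot: [[-0.996, 0.088, 0.003], [0.088, 0.996, 0.002], [-0.003, 0.003, -1.0]]
wrist_force: [0.0, 0.5, -0.2]
gripper_width: 0.005
gripper_force: 0.0
```

Emit:
drive_tool(
  rows=[
    [0,-0.5,5,0,0,0,-0.05],
    [0,-0.5,5,0,0,0,-0.05],
    [0,-0.5,5,0,0,0,-0.05],
    [0,0,5,0,0,0,-0.05],
  ],
)

```text
time_s: 35.53
tcp_pos: [0.4564, 0.2052, 0.0341]
ee_rot: [[-0.958, 0.286, 0.001], [0.286, 0.958, 0.0], [-0.001, 0.001, -1.0]]
wrist_force: [0.9, -2.4, -0.4]
gripper_width: 0.005
gripper_force: 1.0
```

```bash
python3 st.py; python3 lv.py
```

```text
[0.45641 0.20524 0.03407] [ 0.87173 -2.38602 -0.40335] [-0.78142 -0.2654  -0.01895] [  42.85606   22.54006  -29.88701    0.05384  -37.51704 -149.53542] 2.85122766577178
0.004549671564827192
finger [[ 0.0024 -0.0097 -0.0297]
 [ 0.0118  0.0076 -0.0076]]
```

View pics/last.png

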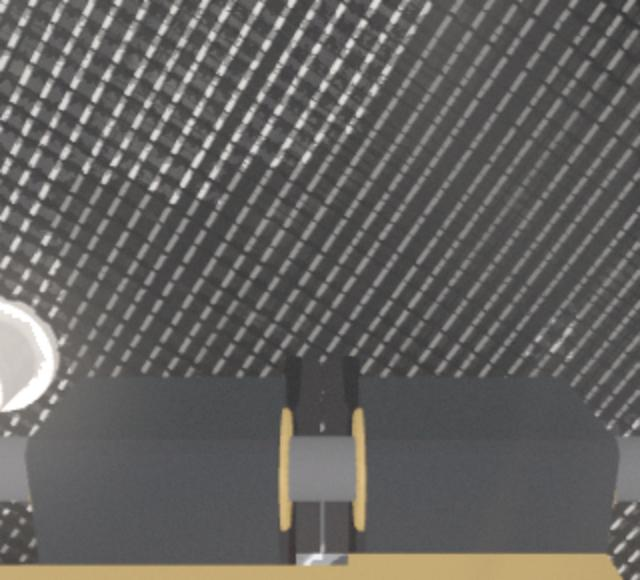

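Emit:
drive_tool(
  rows=[
    [0,1,4.2,0,0,0,-0.04],
    [0,1.3,4.2,0,0,0,-0.04],
    [0,1.5,4.2,0,0,0,-0.04],
    [0,1.6,4.2,0,0,0,-0.04],
    [0,0,0,0,0,0,0],
  ],
)

```text
time_s: 36.25
tcp_pos: [0.4616, 0.2218, 0.033]
ee_rot: [[-0.901, 0.434, -0.0], [0.434, 0.901, -0.0], [-0.0, -0.0, -1.0]]
wrist_force: [0.4, -1.2, 0.6]
gripper_width: 0.006
gripper_force: 0.4
```

Emit:
drive_tool(
  rows=[
    [0,1.8,3.5,0,0,0,-0.04],
    [0,2,3.3,0,0,0,-0.04],
    [0,2,3.2,0,0,0,-0.04],
    [0,2.1,3,0,0,0,-0.04],
    [0,0,0,0,0,0,0],
  ],
)

```text
time_s: 36.67
tcp_pos: [0.4693, 0.2344, 0.0328]
ee_rot: [[-0.82, 0.572, -0.001], [0.572, 0.82, -0.001], [-0.0, -0.001, -1.0]]
wrist_force: [-0.4, -1.2, 0.7]
gripper_width: 0.002
gripper_force: 0.6
```

```bash
python3 st.py; python3 lv.py
```

```text
[0.46934 0.23436 0.03275] [-0.36134 -1.23411  0.71214] [-0.52637 -0.04702 -0.03078] [  44.27765   24.52059  -26.47331    0.01972  -39.06427 -169.16461] 2.532967731137508
0.0018993677728982809
finger [[ 0.0023 -0.0098 -0.0299]
 [ 0.0115  0.0076 -0.0076]]
```

Emit:
drive_tool(
  rows=[
    [0,1.9,2.2,0,0,0,0],
    [0,1.9,2,0,0,0,0],
    [0,0,0,0,0,0,0],
  ],
)

```text
time_s: 37.22
tcp_pos: [0.4734, 0.239, 0.0327]
ee_rot: [[-0.82, 0.572, -0.0], [0.572, 0.82, -0.001], [-0.0, -0.001, -1.0]]
wrist_force: [0.4, -2.9, 0.3]
gripper_width: 0.004
gripper_force: 1.1
```

Emit:
drive_tool(
  rows=[
    [0,2,2,0,0,0,0],
    [0,2,1.8,0,0,0,0],
    [0,0,0,0,0,0,0],
  ],
)

```text
time_s: 37.47
tcp_pos: [0.4774, 0.2429, 0.0326]
ee_rot: [[-0.82, 0.572, -0.0], [0.572, 0.82, -0.001], [-0.0, -0.001, -1.0]]
wrist_force: [0.0, -3.4, -0.4]
gripper_width: 0.004
gripper_force: 1.4
```

Emit:
drive_tool(
  rows=[
    [0,1.5,1,0,0,0,0],
    [0,1.5,1,0,0,0,0],
    [0,0,0,0,0,0,0],
    [0,0,0,0,0,0,0],
  ],
)

```text
time_s: 37.8
tcp_pos: [0.4801, 0.2448, 0.0327]
ee_rot: [[-0.82, 0.572, -0.0], [0.572, 0.82, -0.0], [0.0, -0.0, -1.0]]
wrist_force: [0.7, -5.3, -0.7]
gripper_width: 0.0
gripper_force: 1.7
```

```bash
python3 st.py; python3 lv.py
```

```text
[0.4801  0.24475 0.03269] [ 0.66577 -5.29907 -0.7022 ] [-1.40653 -0.08289 -0.08897] [  44.26061   25.58368  -24.46708   -0.00344  -39.97192 -169.17077] 2.5322493806598514
6.317375560705425e-05
finger [[ 0.003  -0.0098 -0.0299]
 [ 0.0115  0.0077 -0.0076]]
```

Emit:
drive_tool(
  rows=[
    [0,-8,-10,0,0,0,0],
    [0,-10,-10,0,0,0,0],
    [0,-10,-5,30,0,0,0],
    [0,-15,0,40,0,0,0],
    [0,0,0,0,0,0,0],
  ],
)

```text
time_s: 38.52
tcp_pos: [0.4406, 0.224, 0.109]
ee_rot: [[-0.822, 0.569, 0.013], [0.57, 0.822, 0.011], [-0.004, 0.016, -1.0]]
wrist_force: [0.7, 0.7, 1.2]
gripper_width: 0.003
gripper_force: 0.0
```

Emit:
drive_tool(
  rows=[
    [0,-20,0,35,0,0,0],
    [0,-20,-15,30,0,0,0],
    [0,0,-20,0,0,0,0],
    [0,0,0,0,0,0,0],
    [0,0,0,0,0,0,0],
  ],
)

```text
time_s: 38.93
tcp_pos: [0.3984, 0.1862, 0.1681]
ee_rot: [[-0.82, 0.572, 0.004], [0.572, 0.82, 0.005], [-0.001, 0.006, -1.0]]
wrist_force: [0.2, 0.8, 0.4]
gripper_width: 0.008
gripper_force: 0.0
```

```bash
python3 st.py; python3 lv.py; python3 - <<'E'
from h import *
p=capture("scene");q=capture("top")
a=p["frame"][200:310,200:330,::-1];b=q["frame"][190:300,180:310,::-1]
cv2.imwrite("pics/c9.png",cv2.resize(cv2.hconcat([a,b]),(800,338),interpolation=cv2.INTER_CUBIC))
E
```

```text
[0.39837 0.1862  0.16809] [0.24559 0.75412 0.43349] [-0.07779  0.02409  0.01351] [  46.34517    6.20135  -28.47794   -0.02413  -54.9798  -171.23097] 2.5324781091855737
0.0077408063463702634
wrist 0.54 191 angle 112.22467330174632 [107.3254 115.7656] lever 1.086909493639656 0.061712874825365256
top 0.57 20 angle 111.49866966115908 [108.5018 114.2646] lever 1.0995806475493688 0.05733974488858363
finger [[ 0.0018 -0.0098 -0.0298]
 [ 0.0116  0.0076 -0.0077]]
```

View pics/c9.png

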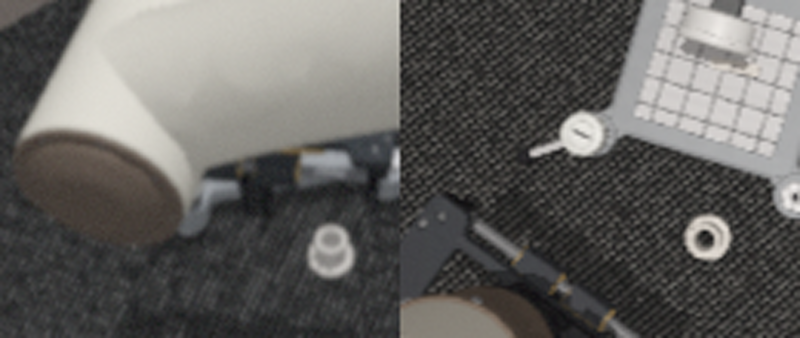

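```bash
python3 -c "
from station import *
print(finish_job())"
```

```text
the job is handed in; nothing more can be done
None
```

I turned the knob about 4.8 rad clockwise, let go of it, swung the clamp lever to about 1.09 rad (tight from 0.95) and handed the job in. The final foot loads are my estimate from touch at about 3.3–3.5 rad. Lift tests that did not fully agree left it uncertain, and I could not read the loads directly; the hand-in gave no verdict.

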